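Pack up the level meter after calibrating the home cinema

TASK

The sound check is over, so put the level meter to bed: first turn the amplifier's volume knob fully anticlockwise to its stop, then turn the meter's black peak knob anticlockwise until its red pointer is home at the zero stop. Then lay the grey measuring microphone flat and right way up in the blue-lined tray on the meter without dropping it, and last slide the clear cover by its orange handle fully shut over dial and microphone. Leave the remotes, streaming box, glasses and tumbler where they are.

Things in the scene. Friction and masses are not known exactly. Their poses are not given: they have to be found in the camera images.
- volume (a joint): angle of the volume knob on top of the silver amplifier (box 150 x 190 x 55 mm high, fixed to the table): 0 = anticlockwise stop (off), grows clockwise seen from above, up to 4.71 rad; stays where it is left, turning takes about 0.03 N m
- volume_grip (a point): on the axis of the dark grey volume knob at gripping height, 88 mm above the table, 33 mm above the flat amplifier top. Knob: disc 44 mm wide, 8 mm high; on it an upright bar to grip, 42 mm along this point's x, 14 mm thick along y, top 7 mm above the point. White line marks the bar's -x end; at the stop it points to the thick red mark. Turns with the knob: anticlockwise increases its yaw
- peak (a joint): angle of the meter's peak knob with its red pointer: 0 = zero stop, grows clockwise seen from above, up to 4.71 rad; stays where it is left, turning takes about 0.03 N m
- peak_grip (a point): on the axis of the meter's black peak knob at gripping height, 78 mm above the table, 33 mm above the deck. Knob: disc 44 mm wide, 8 mm high; on it an upright bar to grip, 42 mm along this point's x, 14 mm thick along y, top 7 mm above the point. A red pointer lies along -x over the white 116 mm dial; at the zero stop it points to the thick green mark. Anticlockwise increases its yaw
- station: white level meter, a box 45 mm high fixed to the table; origin at table level, box from -125 to 125 mm in x and -180 to 200 mm in y. On its deck: dial centre at x 45, y -80, tray centre at x -60, y -75 mm, a stop rail 20 mm high along the -y edge; the open clear cover stands over the +y half
- mic_tray (a point): centre of the tray floor on the meter's deck, 45 mm above the table; axes as the meter's. The blue-lined tray is 46 mm (x) by 160 mm (y) inside, with rims 4 mm thick and 8 mm high
- mic: loose measuring microphone lying flat in front of the amplifier, about 0.11 kg, 140 mm long along its y; origin at mid-length, at its underside. Grey square body 24 x 24 mm from y -70 to 25 mm, then a steel tip 12 mm in diameter, axis 12 mm up, to y 70 mm. May lie either way round in the tray
- mic_grip (a point): point in the grey body to grip, near the centre of mass: 15 mm from the origin towards the body's end (-y), 12 mm above the underside; axes as the microphone's
- cover (a joint): travel of the clear sliding cover: 0 = fully open, 0.175 m = fully shut against its stop; it moves along the meter's -y to shut, takes about 2 N, stays where it is left
- cover_handle (a point): in the cover's orange handle, 8 mm below its top, 130 mm above the table; the handle is an upright tab 60 mm along the meter's x, 14 mm thick along y, standing 30 mm high on the cover's flat top (108 mm above the table). Axes as the meter's. The cover is 228 mm (x) by 180 mm (y), the point in its middle; it is open underneath and at its -y end
- remote: bystander: black remote control 42 x 150 x 18 mm lying before the meter, origin at its underside; not to be disturbed
- spare_remote: bystander: grey remote control 42 x 150 x 18 mm at the left side; not to be disturbed
- streamer: bystander: white streaming box 80 x 80 x 25 mm behind the amplifier; not to be disturbed
- glass_a: bystander: stemmed glass, 68 mm wide, 145 mm high, on the round steel tray at the back; not to be disturbed
- glass_b: bystander: second stemmed glass like it, on the same tray; not to be disturbed
- tumbler: bystander: blue cup 72 mm wide, 95 mm high, on a cork coaster at the right side; not to be disturbed
There are look-alikes about, which are no part of the job. What is shaped like the mic but purple or yellow is not meant.

How it is judged:
By the outcome, as a careful person would: the job done as asked, in the order asked, and still so for the second after the job is handed in, with the robot touching nothing.
It also fails if it takes over 72 s, if anything falls off the work surface, if the arm or the gripper's body presses on something with over 40 N, if the wrist force passes 120 N, or if a joint passes its speed limit or range.

ROBOT

A 6-joint arm with a two-finger parallel gripper is mounted at the origin on the work surface. World frame = base frame: x ahead of the robot, y to its left, z up, the work surface at z = 0. Lengths are in mm, angles in rad, forces in N, time in s.
With the tool pointing down it reaches from about 325 to 925 mm from the base axis. Payload 3.1 kg.
Tool frame: the origin (TCP) lies midway between the tips of the shut fingers; the grasp point (between the pads) lies bot.tcp_to_grasp behind it (bot.tcp_to_grasp is the distance from the TCP to the grasp point, in mm); z points along the fingers, y is the direction in which the jaws open and shut (so a half turn about z gives the same grasp; the last joint's range is limited). The gripper opens to 85 mm and grips with 20 to 120 N. Pads are 22 mm wide; open, the fingers measure 114 mm over their backs; the gripper's body (76 mm by 85 mm) begins 54 mm behind the grasp point. The pads swing forward as they close: fully open they stand 13 mm farther back than shut.
Start: joints at [1.024, 0.217, 1.613, -0, 1.311, -0.112], TCP at [263.252, 566.867, 231.3] pointing down, gripper open.
Joint ranges: [-2.75, 2.75], [-0.78, 2.1], [0.31, 2.55], [-1.13, 4.27], [0.13, 2.63], [-2.58, 2.58]. Speed limits (rad/s): [2.79, 2.79, 3.14, 3.14, 3.14, 3.14].

INTERFACE

Orientations are given as a rotation vector (axis times angle).
In Python, from plant import bot gives the robot as it stands. The module is installed in compiled form; this text tells all that it offers.
- The arm moves only by the tool play_rows, never from a script. Its arguments are lists of equal length, an entry for each row: "xyz": the shift along the tool's x, y, z in mm, a list of three; "rotation": the turn, a rotation vector about the tool's x, y, z in rad, a list of three; "fingers": the opening, from 0 (shut) to 1 (fully open). A call has 1 to 5 rows; each row is the pose to reach, as a shift and turn from the pose commanded when the call began, along the tool's axes at that moment; what a row does not reach only later rows make up. A row lasts 1/12 s, in which the tool goes at most 41.7 mm and 7.16 degrees, less where a joint would pass 70% of its speed; a pose out of reach is approached as far as the arm can. A call with a gripper value outside its range is refused whole. The fingers move at their own pace and stop on an object; the grip force is fixed at half the most. Time passes only in rows, so rows that repeat a pose let the fingers close. It gives the time, the measured TCP pose, the force and the opening at its end, in the units of the state.
- bot.get_obs(): the state, without advancing time (a new reading comes with each control period).
- bot.get_image(name): name is "scene" or "top" or "wrist"; returns (picture, depth): 420x560x3 uint8, red, green, blue; 420x560 float32, mm along the optical axis (not along the pixel's ray), 0 where there is no reading.
- bot.camera_info(name): a dict with "fx", "fy", "cx", "cy" (pixels), "pose" (4x4, takes a point from camera to world coordinates). Camera axes: x right, y up, looking along -z (the intrinsics and any distortion apply to the point x, -y, -z); pixel columns grow to the right and rows downward; lengths in mm; the calibration is good to about 2 mm. A picture is of the moment at which its call begins: read the wrist's pose just before it. camera_info takes no time and is no camera call; for the wrist camera it gives the pose at the moment of the call.
- bot.finish_job(): hands the job in, once; it reports no verdict.
The state is a dict: "clock": time; "qpos": joint angles; "joint_velocities": joint speeds; "joint_torque": joint torques, N m; "tool_pos": TCP position; "tcp_rot": TCP orientation; "force": force on the tool from outside, world axes, zero at the start; "wrist_torque": the same for the moment, N m; "gripper_width": finger opening in mm.
Only numpy, scipy, OpenCV 4.12 (cv2) and the standard library are available. Lean on these libraries where they do the work, as an engineer would, in place of code of your own. Each camera call takes 0.05 s, during which the arm holds its last target. There are 200 camera calls.

## Working session

There is one attempt and no reset: what is moved stays moved. The work goes in short steps, Python scripts to look and compute and a tool call to move; the robot and the scene stay as the last step left them, time stands still between calls to the robot, and variables do not carry over. Pictures are saved under pics/ and viewed, about 8 in all and at most 12, crops included, and the job is handed in when it is done.

Besides the shell and the picture viewer there is one more tool, called as name(argument=value, ...), one argument or row to a line, values as JSON. play_rows: Moves the arm, as the interface text tells. Its arguments: {"type":"object","properties":{"xyz":{"type":"array","items":{"type":"array","items":{"type":"number"}}},"rotation":{"type":"array","items":{"type":"array","items":{"type":"number"}}},"fingers":{"type":"array","items":{"type":"number"}}},"required":["xyz","rotation","fingers"]}

```bash
mkdir -p pics; cat > h.py <<'E'
import numpy as np, cv2
from plant import bot
from scipy.spatial.transform import Rotation as R
def snap(n,f=None):
    i=bot.camera_info(n); p,d=bot.get_image(n)
    if f: cv2.imwrite('pics/'+f,p[:,:,::-1])
    return p,d,i
def ray(i,u,v):
    P=np.array(i['pose']); 
    D=P[:3,:3]@np.array([(u-i['cx'])/i['fx'],-(v-i['cy'])/i['fy'],-1.0])
    return P[:3,3],D
def onz(i,u,v,z):
    o,D=ray(i,u,v); return o+D*(z-o[2])/D[2]
def atd(i,u,v,d):
    o,D=ray(i,u,v); return o+D*d
def proj(i,p):
    P=np.array(i['pose']); c=P[:3,:3].T@(np.array(p,float)-P[:3,3])
    return i['cx']+i['fx']*c[0]/-c[2], i['cy']-i['fy']*c[1]/-c[2]
E
python3 - <<'E'
from h import *
for n in('top','scene'):
    p,d,i=snap(n,n+'0.png'); print(n,{k:np.round(v,3).tolist() if k!='x' else 0 for k,v in i.items()}); np.savez(n+'0.npz',p=p,d=d)
print(bot.get_obs(),bot.tcp_to_grasp)
E
```

```text
top {'fx': 417.229, 'fy': 417.229, 'cx': 287.982, 'cy': 204.048, 'pose': [[0.016, 0.994, -0.106, 401.296], [-1.0, 0.016, -0.002, -16.579], [-0.0, 0.106, 0.994, 1271.826], [0.0, 0.0, 0.0, 1.0]]}
scene {'fx': 420.181, 'fy': 420.181, 'cx': 283.432, 'cy': 206.837, 'pose': [[0.388, -0.742, 0.546, 1377.527], [0.922, 0.307, -0.238, -367.558], [0.009, 0.596, 0.803, 1339.44], [0.0, 0.0, 0.0, 1.0]]}
{'clock': 0.1, 'qpos': array([ 1.02380329e+00,  2.17656645e-01,  1.61482699e+00,  5.19403259e-06,
        1.31132147e+00, -1.12204094e-01]), 'joint_velocities': array([-0.00131884, -0.00161341, -0.00364346, -0.00098803, -0.00025394,
       -0.00073573]), 'joint_torque': array([-4.81043644e-04, -3.98076153e+01, -3.04970813e+01, -1.08806844e-04,
        4.20849858e-03,  1.41259292e-05]), 'tool_pos': array([262.84360181, 566.20294067, 230.08471365]), 'tcp_rot': array([-0.67744425, -3.06694217,  0.00328494]), 'force': array([ 0.76895668, -0.20489979,  0.20141148]), 'wrist_torque': array([-0.00407622, -0.01309569,  0.00813066]), 'gripper_width': 85.50856203111326} 18.700000000000003
```

View pics/top0.png

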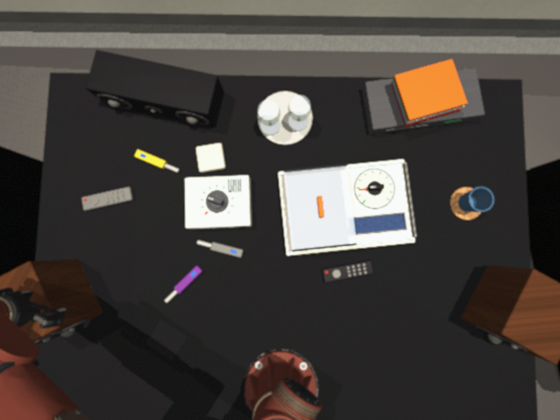

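View pics/scene0.png

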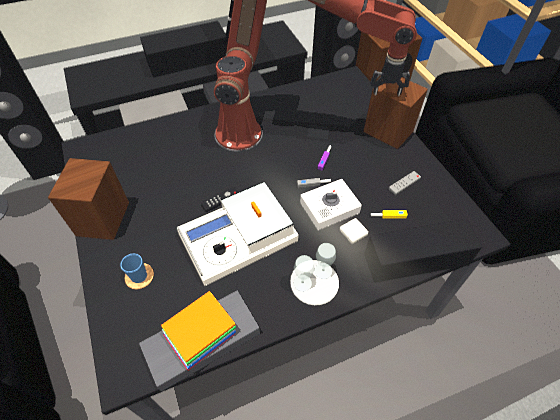

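The top view shows the amplifier at about (217,202), the grey mic at (220,249), the meter at (347,207), the handle at (320,207) and the dial at (375,188). I'll zoom in on these.

```bash
python3 - <<'E'
from h import *
p=np.load('top0.npz')['p']; s=np.load('scene0.npz')['p']
a=cv2.resize(p[140:290,160:430],None,fx=2.96,fy=2.96,interpolation=cv2.INTER_CUBIC)
cv2.imwrite('pics/topcrop.png',a[:,:,::-1])
i=bot.camera_info('top'); d=np.load('top0.npz')['d']
for u,v in [(217,202),(191,220),(220,249),(375,188),(320,207),(300,230),(380,223),(228,250),(206,245)]:
    print(u,v,np.round(atd(i,u,v,d[v,u]),1))
E
```

```text
217 202 [529.3 187.1  96.1]
191 220 [479.5 267.7  57.6]
220 249 [396.8 185.7  24.8]
375 188 [ 578.9 -264.    82. ]
320 207 [ 515.4 -101.7  140.3]
300 230 [453.5 -49.  105.3]
380 223 [ 480.7 -286.    44.1]
228 250 [394.2 161.3  28.2]
206 245 [408.  229.3  17. ]
```

View pics/topcrop.png

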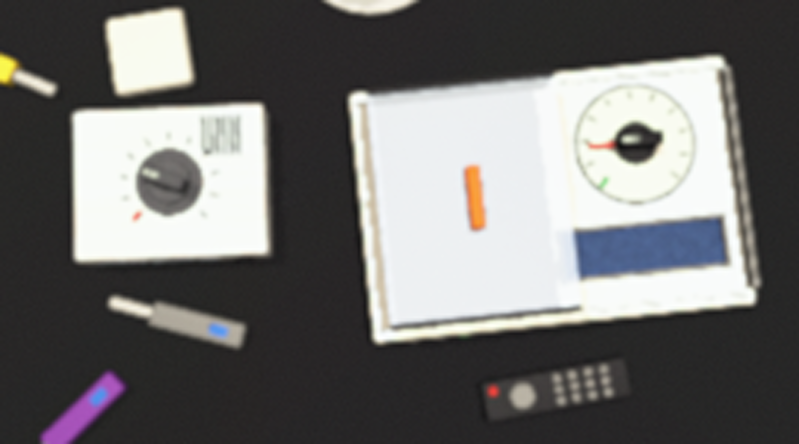

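The crop shows the volume line pointing left and slightly up, with its red mark about 60° anticlockwise of it. The red pointer points left, with the green mark about 45° anticlockwise. The mic lies with its blue patch up and its tip to the upper left. Next I'll measure each of these numerically.

```bash
cat > meas.py <<'E'
from h import *
def comps(m,lo=8):
    n,l,s,c=cv2.connectedComponentsWithStats(m.astype(np.uint8))
    return sorted([(s[k,4],c[k],l==k) for k in range(1,n) if s[k,4]>=lo],key=lambda t:-t[0])
def hsv(p): return cv2.cvtColor(p,cv2.COLOR_RGB2HSV).astype(int)
def rect(i,m,z):
    v,u=np.nonzero(m); q=np.array([onz(i,a,b,z)[:2] for a,b in zip(u,v)],np.float32)
    return cv2.minAreaRect(q)
E
python3 - <<'E'
from meas import *
z=np.load('top0.npz');p,d=z['p'],z['d'];i=bot.camera_info('top')
h=hsv(p);H,S,V=h[...,0],h[...,1],h[...,2]
vv,uu=np.mgrid[:420,:560]
def box(a,b,c,e): return (uu>=a)&(uu<=c)&(vv>=b)&(vv<=e)
roi=box(160,140,430,290)
def show(name,m,zz):
    for s,c,mm in comps(m)[:2]:
        r=rect(i,mm,zz); print(name,s,c.round(1),'rect',np.round(r[0],1),np.round(r[1],1),round(r[2],1), 'cent',onz(i,*c,zz).round(1))
show('handle',(H>5)&(H<20)&(S>150)&box(300,180,340,230),138)
show('blue tray',(H>100)&(H<125)&(S>80)&box(340,200,420,245),45)
show('pointer',((H<8)|(H>172))&(S>100)&box(350,170,380,200),56)
show('green',(H>40)&(H<85)&(S>60)&box(355,190,375,210),46)
show('red',((H<10)|(H>170))&(S>80)&box(195,200,215,220),55)
show('volknob',(V<130)&box(203,188,232,216),75)
show('peakknob',(V<70)&box(360,175,392,202),75)
show('micall',(V>60)&box(195,236,246,260)&~((uu<222)&(vv>253)),22)
show('micbody',(V>60)&box(211,236,246,260)&~((uu<222)&(vv>253)),24)
show('micblue',(H>100)&(H<125)&(S>90)&box(211,236,246,260),24)
show('amp',(V>150)&box(180,170,255,232),55)
show('station+',(V>140)&box(270,150,420,262),45)
E
```

```text
handle 72 [320.  206.6] rect [ 517.1 -101.7] [53.   9.7] 6.8 cent [ 516.8 -101.8  138. ]
blue tray 676 [379.2 223.2] rect [ 480.2 -283.6] [ 41.  142.6] 6.8 cent [ 480.1 -283.5   45. ]
pointer 13 [364.1 188.7] rect [ 580.7 -235.6] [ 3.  26.5] 0.9 cent [ 580.2 -237.3   56. ]
volknob 319 [217.1 201.2] rect [534.7 190.9] [58.3 57.7] 2.1 cent [533.9 190.6  75. ]
peakknob 94 [375.3 188.1] rect [ 579.8 -264.3] [37.6 32.8] 68.7 cent [ 579.6 -266.4   75. ]
micall 421 [221.2 247.9] rect [401.7 189.3] [144.6  29.3] 76.3 cent [400.1 182.7  22. ]
micbody 324 [226.5 249.3] rect [396.4 167.2] [99.5 29.2] 76.3 cent [396.3 166.4  24. ]
micblue 18 [233.4 251.3] rect [390.1 145.5] [ 8.9 14.9] 0.9 cent [390.5 145.8  24. ]
amp 2987 [217.  201.4] rect [536.3 194.4] [151.5 191.6] 3.3 cent [535.7 194.1  55. ]
amp 16 [203.4 170.3] rect [626.9 235.9] [ 3.  29.6] 0.9 cent [627.5 237.8  55. ]
station+ 10030 [343.1 206.7] rect [ 528.5 -185.9] [251.2 383.7] 6.9 cent [ 527.  -177.1   45. ]
station+ 21 [388.7 224. ] rect [ 478.8 -310.1] [16.4 10.5] 45.2 cent [ 478.2 -311.4   45. ]
```

```bash
cat > plan.py <<'E'
from h import *
import json
def cur():
    o=bot.get_obs(); T=R.from_rotvec(o['tcp_rot']).as_matrix()
    return np.array(o['tool_pos']),T,np.degrees(np.arctan2(T[1,1],T[0,1]))
def plan(legs,base=None):
    """legs: (xyz TCP, jaw deg, rows); prints per-call rows, tool frame at each call start (tool taken vertical)"""
    p,T,j=cur() if base is None else base
    if base is None: print('now',p.round(1),round(j,1),'tilt',np.round(T[2,2],4))
    L=[]; q,a=np.array(p),j
    for t,b,n in legs:
        t=np.array(t,float)
        d=(b-a); print('leg mm/row',round(np.linalg.norm(t-q)/n,1),'deg/row',round(d/n,1))
        for k in range(1,n+1): L.append((q+(t-q)*k/n,a+d*k/n))
        q,a=t,b
    for s in range(0,len(L),5):
        p0,j0=(p,j) if s==0 else L[s-1]
        c,sn=np.cos(np.radians(j0)),np.sin(np.radians(j0))
        M=np.array([[-sn,c,0],[c,sn,0],[0,0,-1]]) # world cols: tool x=(-s? ) see check
        M=np.column_stack([np.array([-sn,c,0]),np.array([c,sn,0]),np.array([0,0,-1.])])
        X=[];W=[]
        for pp,jj in L[s:s+5]:
            X.append((M.T@(pp-p0)).round(0).tolist()); W.append([0,0,round(-np.radians(jj-j0),3)])
        print(json.dumps({'xyz':X,'rotation':W}))
E
python3 - <<'E'
from plan import *
p,T,j=cur(); print(T.round(3),j)
i=bot.camera_info('wrist'); P=np.array(i['pose']); print('cam in tool',(T.T@(P[:3,3]-p)).round(1)); print((T.T@P[:3,:3]).round(3),i['fx'])
plan([((534,191,210),-17,13)])
E
```

```text
[[-0.907  0.421 -0.001]
 [ 0.421  0.907 -0.002]
 [ 0.    -0.002 -1.   ]] 65.08836791054131
cam in tool [  76.4    0.7 -144.6]
[[-0.001  0.953  0.303]
 [ 1.     0.001 -0.   ]
 [-0.001  0.303 -0.953]] 344.6901518642546
now [262.8 566.2 230.1] 65.1 tilt -1.0
leg mm/row 35.6 deg/row -6.3
{"xyz": [[-31.0, -17.0, 2.0], [-62.0, -35.0, 3.0], [-93.0, -52.0, 5.0], [-124.0, -70.0, 6.0], [-155.0, -87.0, 8.0]], "rotation": [[0, 0, 0.11], [0, 0, 0.22], [0, 0, 0.331], [0, 0, 0.441], [0, 0, 0.551]]}
{"xyz": [[-36.0, 1.0, 2.0], [-71.0, 3.0, 3.0], [-107.0, 4.0, 5.0], [-142.0, 6.0, 6.0], [-178.0, 7.0, 8.0]], "rotation": [[0, 0, 0.11], [0, 0, 0.22], [0, 0, 0.331], [0, 0, 0.441], [0, 0, 0.551]]}
{"xyz": [[-30.0, 20.0, 2.0], [-59.0, 40.0, 3.0], [-89.0, 60.0, 5.0]], "rotation": [[0, 0, 0.11], [0, 0, 0.22], [0, 0, 0.331]]}
```

play_rows(
  xyz=[
    [-31, -17, 2],
    [-62, -35, 3],
    [-93, -52, 5],
    [-124, -70, 6],
    [-155, -87, 8],
  ],
  rotation=[
    [0, 0, 0.11],
    [0, 0, 0.22],
    [0, 0, 0.33],
    [0, 0, 0.44],
    [0, 0, 0.55],
  ],
  fingers=[0.8, 0.8, 0.8, 0.8, 0.8],
)

```text
clock: 0.52
tool_pos: [367.4, 421.1, 222.8]
tcp_rot: [-1.492, -2.765, 0.001]
force: [-0.2, 0.0, -1.1]
gripper_width: 68.3
```

play_rows(
  xyz=[
    [-36, 1, 2],
    [-71, 3, 3],
    [-107, 4, 5],
    [-142, 6, 6],
    [-178, 7, 8],
  ],
  rotation=[
    [0, 0, 0.11],
    [0, 0, 0.22],
    [0, 0, 0.33],
    [0, 0, 0.44],
    [0, 0, 0.55],
  ],
  fingers=[0.8, 0.8, 0.8, 0.8, 0.8],
)

```text
clock: 0.93
tool_pos: [471.9, 276.7, 214.9]
tcp_rot: [-2.187, -2.255, 0.001]
force: [0.7, 0.4, 0.2]
gripper_width: 67.9
```

play_rows(
  xyz=[
    [-30, 20, 2],
    [-59, 40, 3],
    [-89, 60, 5],
    [-89, 60, 5],
  ],
  rotation=[
    [0, 0, 0.11],
    [0, 0, 0.22],
    [0, 0, 0.33],
    [0, 0, 0.33],
  ],
  fingers=[0.8, 0.8, 0.8, 0.8],
)

```text
clock: 1.27
tool_pos: [537.6, 186.2, 209.6]
tcp_rot: [2.528, 1.859, -0.001]
force: [0.6, 1.3, 0.1]
gripper_width: 68.3
```

```bash
python3 - <<'E'
from plan import *
print(cur()[0].round(1),cur()[2])
p,d,i=snap('wrist','w1.png'); np.savez('w1.npz',p=p,d=d,**{k:np.array(v) for k,v in i.items()})
print(cur()[0].round(1),cur()[2])
E
```

```text
[537.6 186.2 209.6] -17.343775893634376
[535.9 188.6 209.6] -17.121722725664878
```

View pics/w1.png

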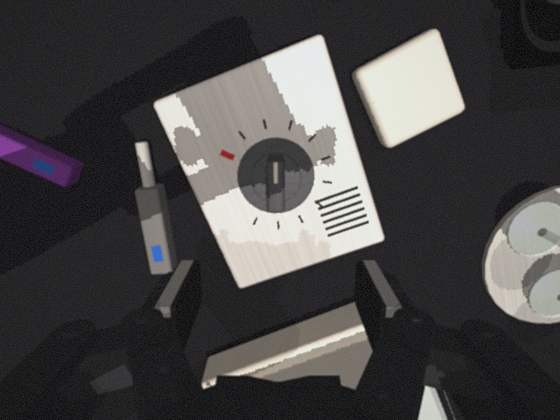

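The wrist view shows the knob disc centred near (275,175), its white line near (276,172) running straight up, and the red mark at (227,155). The jaws are roughly square to the bar. I'll take a settled measurement.

```bash
python3 - <<'E'
from meas import *; from plan import *
p,d,i=snap('wrist','w2.png'); print(cur()[0].round(1),cur()[2])
h=hsv(p);H,S,V=h[...,0],h[...,1],h[...,2]
vv,uu=np.mgrid[:420,:560]
box=lambda a,b,c,e:(uu>=a)&(uu<=c)&(vv>=b)&(vv<=e)
m=cv2.morphologyEx(((V<105)&box(225,120,325,225)).astype(np.uint8),cv2.MORPH_OPEN,np.ones((7,7)))
for s,c,mm in comps(m,500)[:2]:
    r=rect(i,mm,62); print('disc',s,c.round(1),np.round(r[0],1),np.round(r[1],1))
m=((H<10)|(H>170))&(S>110)&(V>70)&box(210,140,245,175)
for s,c,mm in comps(m,15)[:2]: print('red',s,c.round(1),onz(i,*c,55).round(1))
sub=V[150:225,255:298]; print(sub[::4,::3])
print([ (v,atd(i,275,v,d[v,275]).round(0).tolist()) for v in range(140,230,6)])
print([ (u,atd(i,u,180,d[180,u]).round(0).tolist()) for u in range(250,310,4)])
E
```

```text
[534.8 190.1 209.5] -16.974771158791828
disc 3048 [273.7 170.9] [536.6 200.2] [65.4 54.8]
red 71 [230.4 156.7] [505.2 225.3  55. ]
[[ 63  60  68  60  63  64  58  63  54  63  59  63  66  61  62]
 [ 63  60  59  61  63  61  60  60  59  60  62  61  60  59  64]
 [ 60  57  61  65  56  63  44  48  51  47  52  61  58  63  64]
 [ 63  63  51  65  62  49  49  48  46  47  48  58  64  64  59]
 [ 62  55  62  62  58  53  58  72 154  70  59  58  64  59  65]
 [ 57  63  62  58  60  46  61  77 157  71  62  59  55  69  66]
 [ 61  60  62  65  60  48  52  75 158  74  57  82 114 107 111]
 [ 60  67  67  63  63  47  59  74 156  73  63  87 105 103 112]
 [ 65  66  71  75  64  45  59  74 159  71  62  83 112 107 106]
 [ 74  71 104 101 102  53  59  61  96  61  60  90 104 109 103]
 [ 97 104 103 103 102  50  55  57  60  88  96  95 109 110 107]
 [104  88  96  99  93  45  66  88  97 103  93  93 102 100  99]
 [106 101  92 100 107  61  90  98  99 105  93  99 104 103  98]
 [102 102 102 100  97  64  94  95  98 104  88  91  99 102 108]
 [129  98 101 103  96  69  93  98  98 101  87  96 103 104 103]
 [234 225 124  98 101  7
[... 400 characters left out ...]
]), (176, [541.0, 207.0, 97.0]), (182, [539.0, 202.0, 97.0]), (188, [538.0, 197.0, 96.0]), (194, [536.0, 193.0, 98.0]), (200, [535.0, 188.0, 97.0]), (206, [533.0, 184.0, 97.0]), (212, [532.0, 179.0, 96.0]), (218, [526.0, 160.0, 56.0]), (224, [524.0, 154.0, 56.0])]
[(250, [515.0, 201.0, 57.0]), (254, [520.0, 202.0, 67.0]), (258, [523.0, 201.0, 66.0]), (262, [526.0, 200.0, 66.0]), (266, [530.0, 199.0, 67.0]), (270, [536.0, 204.0, 94.0]), (274, [539.0, 204.0, 97.0]), (278, [542.0, 203.0, 97.0]), (282, [545.0, 202.0, 97.0]), (286, [548.0, 201.0, 96.0]), (290, [549.0, 193.0, 67.0]), (294, [553.0, 192.0, 66.0]), (298, [556.0, 191.0, 66.0]), (302, [559.0, 190.0, 67.0]), (306, [563.0, 187.0, 59.0])]
```

```bash
python3 - <<'E'
from meas import *; from plan import *
i=bot.camera_info('wrist')
print('disc',onz(i,275.5,175,63),'bar',onz(i,278.5,188.5,95),'barends',onz(i,279,162.5,95),onz(i,278,214.5,95))
t=bot.camera_info('top')
# top: crop pixel/2.96+offset
f=lambda x,y:(160+x/2.96,140+y/2.96)
print('top disc',onz(t,*f(170,182),63),'line end',onz(t,*f(139,172),95),'other',onz(t,*f(187,186),95))
E
python3 - <<'E'
import cv2
p=cv2.imread('pics/w2.png')[110:240,200:340]
cv2.imwrite('pics/w2c.png',cv2.resize(p,None,fx=4,fy=4,interpolation=cv2.INTER_CUBIC))
E
```

```text
disc [537.36031964 201.52291755  63.        ] bar [538.8372237 197.5134825  95.       ] barends [545.17194339 216.96446676  95.        ] [532.19481928 177.11774122  95.        ]
top disc [534.48591844 191.62050334  63.        ] line end [540.12904589 216.19198199  95.        ] other [527.36904823 169.68120495  95.        ]
```

View pics/w2c.png

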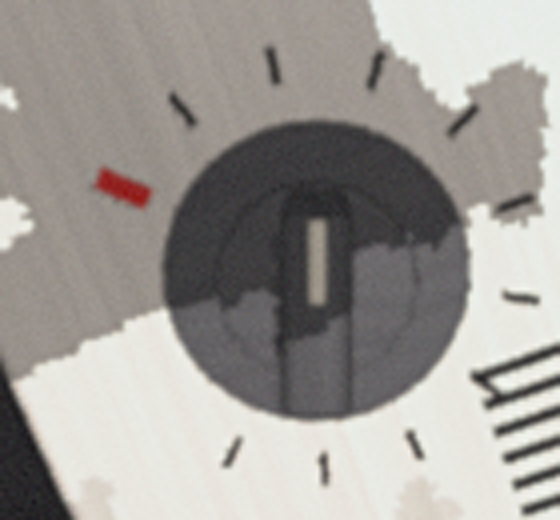

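The crop puts the disc centre near (279,177) in the full image, with the bar vertical, so it's aligned with the jaws. The wrist estimate (539,198) and the top estimate (534,192) differ by several mm, so I'll go lower and look again.

```bash
python3 - <<'E'
from plan import *
plan([((538,197,115),-17,4)])
E
```

```text
now [534.8 190.1 209.5] -17.0 tilt -1.0
leg mm/row 23.7 deg/row -0.0
{"xyz": [[2.0, 0.0, 24.0], [4.0, 1.0, 47.0], [6.0, 1.0, 71.0], [7.0, 1.0, 95.0]], "rotation": [[0, 0, 0.0], [0, 0, 0.0], [0, 0, 0.0], [0, 0, 0.0]]}
```

play_rows(
  xyz=[
    [2, 0, 24],
    [4, 1, 47],
    [7, 1, 71],
    [7, 1, 94],
    [7, 1, 94],
  ],
  rotation=[
    [0, 0, 0],
    [0, 0, 0],
    [0, 0, 0],
    [0, 0, 0],
    [0, 0, 0],
  ],
  fingers=[0.8, 0.8, 0.8, 0.8, 0.8],
)

```text
clock: 1.78
tool_pos: [532.1, 198.2, 110.5]
tcp_rot: [-2.516, -1.873, 0.016]
force: [-0.1, -1.2, -0.6]
gripper_width: 68.3
```

```bash
python3 - <<'E'
from plan import *
snap('wrist'); p,d,i=snap('wrist','w3.png'); q,T,j=cur(); print(q.round(1),j,'tcp px',proj(i,q), 'at 95:',proj(i,[q[0],q[1],95]),proj(i,[q[0],q[1],63]))
E
```

```text
[535.9 198.7 115.3] -16.723987904801753 tcp px (np.float64(278.99768264677886), np.float64(270.13686446127105)) at 95: (np.float64(279.15178140787896), np.float64(250.8725787007588)) (np.float64(279.3363430302966), np.float64(227.80005164541512))
```

View pics/w3.png

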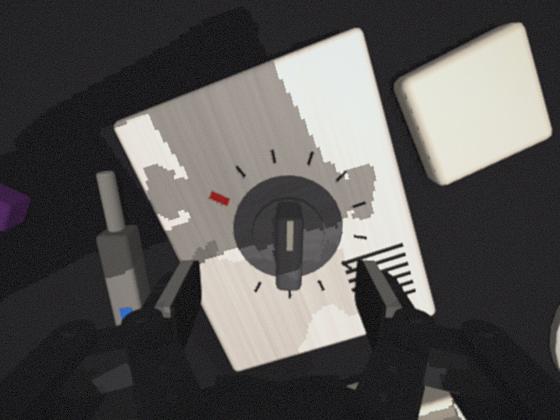

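The view shows the disc centre at (288,227), while the TCP axis projects to (279,228) at that height. That means shifting about 5 mm along tool +y, to (540.7,197). The red mark at (219,198) is about 69° anticlockwise of the line.

play_rows(
  xyz=[
    [0, 5, 0],
    [0, 5, 22],
    [0, 5, 45],
    [0, 5, 45],
    [0, 5, 45],
  ],
  rotation=[
    [0, 0, 0],
    [0, 0, 0],
    [0, 0, 0],
    [0, 0, 0],
    [0, 0, 0],
  ],
  fingers=[0.8, 0.8, 0.8, 0.8, 0.5],
)

```text
clock: 2.3
tool_pos: [542.5, 196.5, 71.9]
tcp_rot: [-2.522, -1.872, 0.001]
force: [-0.7, 0.5, -0.9]
gripper_width: 57.9
```

play_rows(
  xyz=[
    [0, 0, 0],
    [0, 0, 0],
    [0, 0, 0],
    [0, 0, 0],
    [0, 0, 0],
  ],
  rotation=[
    [0, 0, 0],
    [0, 0, 0],
    [0, 0, 0],
    [0, 0, 0],
    [0, 0, 0],
  ],
  fingers=[0.3, 0.2, 0.1, 0, 0],
)

```text
clock: 2.72
tool_pos: [539.8, 197.9, 73.1]
tcp_rot: [-2.519, -1.868, 0.006]
force: [-10.0, 2.4, 9.4]
gripper_width: 12.7
```

```bash
python3 - <<'E'
from plan import *
o=bot.get_obs();print(cur(),o['force'],o['wrist_torque'],o['gripper_width'],o['qpos'])
E
```

```text
(array([539.79587228, 197.90999588,  73.12290504]), array([[ 2.90630240e-01,  9.56813172e-01, -6.52822175e-03],
       [ 9.56835402e-01, -2.90621489e-01,  2.27222672e-03],
       [ 2.76854924e-04, -6.90681148e-03, -9.99976109e-01]]), np.float64(-16.895582444796318)) [-10.02546726   2.42350664   9.44170178] [ 0.47457777  1.56337981 -0.02028058] 12.726802804186077 [0.2273971  0.30046525 1.83638852 0.00435047 1.01059112 0.51995914]
```

play_rows(
  xyz=[
    [0, -1, -1],
    [0, -1, -2],
    [0, -1, -2],
    [0, -1, -2],
    [0, -1, -2],
  ],
  rotation=[
    [0, 0, -0.1],
    [0, 0, -0.22],
    [0, 0, -0.34],
    [0, 0, -0.46],
    [0, 0, -0.58],
  ],
  fingers=[0, 0, 0, 0, 0],
)

```text
clock: 3.13
tool_pos: [537.8, 198.0, 73.2]
tcp_rot: [-1.871, -2.514, 0.005]
force: [-7.9, 2.9, 3.9]
gripper_width: 13.0
```

play_rows(
  xyz=[
    [0, 0, 0],
    [0, 0, 0],
    [0, 0, 0],
    [0, 0, 0],
    [0, 0, 0],
  ],
  rotation=[
    [0, 0, -0.12],
    [0, 0, -0.24],
    [0, 0, -0.36],
    [0, 0, -0.46],
    [0, 0, -0.52],
  ],
  fingers=[0, 0, 0, 0, 0],
)

```text
clock: 3.55
tool_pos: [536.3, 197.1, 73.2]
tcp_rot: [-1.162, -2.907, 0.007]
force: [-12.1, 0.3, 6.4]
gripper_width: 12.8
```

```bash
python3 - <<'E'
from plan import *
o=bot.get_obs();print(cur()[0],cur()[2],o['force'],o['wrist_torque'],o['gripper_width'],o['qpos'])
E
```

```text
[536.32561716 197.10247719  73.1957572 ] 46.4205280748749 [-12.12607016   0.34464649   6.36522095] [ 0.09024282  1.7498723  -0.04783279] 12.754131779500776 [ 0.22810632  0.2970941   1.84065543  0.0027663   1.01538712 -0.58352226]
```

play_rows(
  xyz=[
    [1, -1, 0],
    [1, -1, 0],
    [1, -1, 0],
    [1, -1, 0],
  ],
  rotation=[
    [0, 0, -0.03],
    [0, 0, -0.06],
    [0, 0, -0.09],
    [0, 0, -0.09],
  ],
  fingers=[0, 0, 0, 0],
)

```text
clock: 3.88
tool_pos: [536.1, 197.0, 73.2]
tcp_rot: [-1.045, -2.953, 0.003]
force: [-8.1, 0.7, 3.5]
gripper_width: 12.8
```

```bash
cat > st.py <<'E'
from plan import *
o=bot.get_obs();q,T,j=cur();print(q.round(1),'jaw',round(j,2),'F',o['force'].round(1),'M',o['wrist_torque'].round(3),'w',round(o['gripper_width'],1),'q6',o['qpos'][5].round(3),'tq6',o['joint_torque'][5].round(3),'t',o['clock'])
E
python3 st.py
```

```text
[536.1 197.   73.2] jaw 51.01 F [-8.1  0.7  3.5] M [-0.025  1.308 -1.47 ] w 12.8 q6 -0.665 tq6 -1.644 t 3.8833
```

play_rows(
  xyz=[
    [0, 0, 0],
    [0, 0, 0],
    [0, 0, 0],
  ],
  rotation=[
    [0, 0, -0.03],
    [0, 0, -0.06],
    [0, 0, -0.06],
  ],
  fingers=[0, 0, 0],
)

```text
clock: 4.13
tool_pos: [536.1, 197.0, 73.3]
tcp_rot: [-0.964, -2.98, 0.001]
force: [-9.2, 0.2, 4.7]
gripper_width: 12.8
```

```bash
python3 st.py
```

```text
[536.1 197.   73.3] jaw 54.15 F [-9.2  0.2  4.7] M [-0.135  1.399 -2.518] w 12.8 q6 -0.721 tq6 -2.722 t 4.1333
```

The moment jumped to −1.5 and then −2.5 N m, so the knob is at its stop. Release, rise and check.

play_rows(
  xyz=[
    [0, 0, 0],
    [0, 0, 0],
    [0, 0, 0],
    [0, 0, -20],
    [0, 0, -50],
  ],
  rotation=[
    [0, 0, 0],
    [0, 0, 0],
    [0, 0, 0],
    [0, 0, 0],
    [0, 0, 0],
  ],
  fingers=[0.5, 0.6, 0.6, 0.6, 0.6],
)

```text
clock: 4.55
tool_pos: [537.5, 196.1, 120.7]
tcp_rot: [-0.948, -2.989, 0.006]
force: [-0.6, 0.3, -0.0]
gripper_width: 51.0
```

play_rows(
  xyz=[
    [0, 0, -40],
    [0, 0, -80],
    [0, 0, -100],
    [0, 0, -100],
  ],
  rotation=[
    [0, 0, 0],
    [0, 0, 0],
    [0, 0, 0],
    [0, 0, 0],
  ],
  fingers=[0.6, 0.6, 0.6, 0.6],
)

```text
clock: 4.88
tool_pos: [545.1, 197.9, 232.1]
tcp_rot: [0.945, 2.982, 0.012]
force: [1.1, 0.1, 0.5]
gripper_width: 51.3
```

```bash
python3 - <<'E'
from plan import *
p,d,i=snap('wrist','w4.png'); p,d,i=snap('wrist'); q,T,j=cur(); print(q,j)
u,v=map(int,proj(i,[q[0],q[1],80])); print(u,v)
c=p[max(0,v-110):v+110,u-140:u+140]
cv2.imwrite('pics/w4c.png',cv2.resize(c,None,fx=2.5,fy=2.5)[:,:,::-1])
# next: above the peak knob, jaw 5
plan([((584,-268,210),5,13)])
E
```

```text
[541.3618853  197.04773137 225.44061016] 54.803641141366604
273 182
now [541.4 197.  225.4] 54.8 tilt -1.0
leg mm/row 35.9 deg/row -3.8
{"xyz": [[-23.0, -27.0, 1.0], [-47.0, -55.0, 2.0], [-70.0, -82.0, 4.0], [-93.0, -109.0, 5.0], [-116.0, -137.0, 6.0]], "rotation": [[0, 0, 0.067], [0, 0, 0.134], [0, 0, 0.201], [0, 0, 0.267], [0, 0, 0.334]]}
{"xyz": [[-31.0, -18.0, 1.0], [-62.0, -36.0, 2.0], [-93.0, -55.0, 4.0], [-124.0, -73.0, 5.0], [-155.0, -91.0, 6.0]], "rotation": [[0, 0, 0.067], [0, 0, 0.134], [0, 0, 0.201], [0, 0, 0.267], [0, 0, 0.334]]}
{"xyz": [[-35.0, -7.0, 1.0], [-70.0, -14.0, 2.0], [-106.0, -21.0, 4.0]], "rotation": [[0, 0, 0.067], [0, 0, 0.134], [0, 0, 0.201]]}
```

View pics/w4c.png

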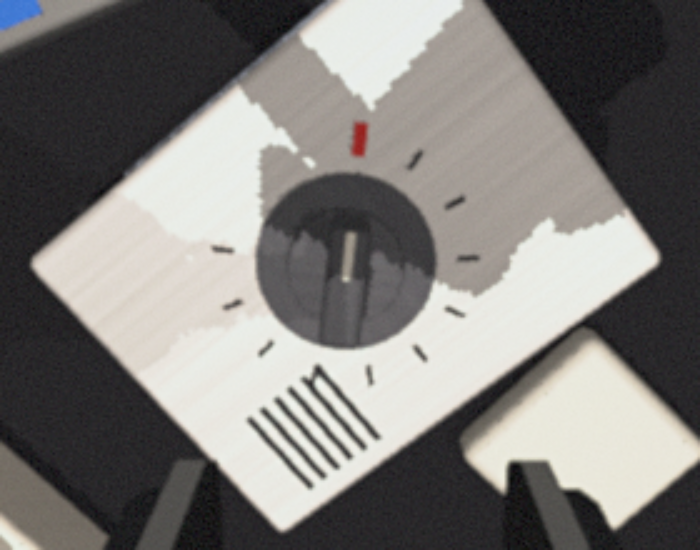

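The line points straight at the red mark, so the volume is at its stop. Now the peak knob.

play_rows(
  xyz=[
    [-23, -27, 1],
    [-47, -55, 2],
    [-70, -82, 4],
    [-93, -109, 5],
    [-116, -137, 6],
  ],
  rotation=[
    [0, 0, 0.067],
    [0, 0, 0.134],
    [0, 0, 0.2],
    [0, 0, 0.267],
    [0, 0, 0.334],
  ],
  fingers=[0.6, 0.6, 0.6, 0.6, 0.6],
)

```text
clock: 5.4
tool_pos: [554.3, 16.6, 214.6]
tcp_rot: [-1.437, -2.79, 0.002]
force: [0.2, 0.3, -0.7]
gripper_width: 51.3
```

play_rows(
  xyz=[
    [-31, -18, 1],
    [-62, -36, 2],
    [-93, -55, 4],
    [-124, -73, 5],
    [-155, -91, 6],
  ],
  rotation=[
    [0, 0, 0.067],
    [0, 0, 0.134],
    [0, 0, 0.2],
    [0, 0, 0.267],
    [0, 0, 0.334],
  ],
  fingers=[0.6, 0.6, 0.6, 0.6, 0.6],
)

```text
clock: 5.82
tool_pos: [570.6, -162.4, 208.4]
tcp_rot: [-1.881, -2.511, 0.002]
force: [0.9, 0.5, 0.3]
gripper_width: 51.4
```

play_rows(
  xyz=[
    [-35, -7, 1],
    [-70, -14, 20],
    [-106, -21, 40],
    [-106, -21, 60],
    [-106, -21, 60],
  ],
  rotation=[
    [0, 0, 0.067],
    [0, 0, 0.134],
    [0, 0, 0.2],
    [0, 0, 0.2],
    [0, 0, 0.2],
  ],
  fingers=[0.6, 0.6, 0.6, 0.6, 0.6],
)

```text
clock: 6.23
tool_pos: [577.4, -268.4, 143.3]
tcp_rot: [-2.116, -2.304, 0.004]
force: [-0.6, 1.3, -2.0]
gripper_width: 51.0
```

play_rows(
  xyz=[
    [0, 0, 0],
    [0, 0, 0],
    [0, 0, 0],
  ],
  rotation=[
    [0, 0, 0],
    [0, 0, 0],
    [0, 0, 0],
  ],
  fingers=[0.6, 0.6, 0.6],
)

```text
clock: 6.48
tool_pos: [582.8, -267.8, 152.4]
tcp_rot: [2.119, 2.318, 0.001]
force: [0.2, -0.0, 0.5]
gripper_width: 51.4
```

```bash
python3 - <<'E'
from plan import *
p,d,i=snap('wrist','w5.png'); q,T,j=cur(); print(q,j)
for z in(85,53,46): print(z,np.round(proj(i,[q[0],q[1],z]),1))
E
```

```text
[ 583.09787677 -267.96930461  152.89442062] 5.146046914415566
85 [275.7 218.8]
53 [275.9 204. ]
46 [275.9 201.2]
```

View pics/w5.png

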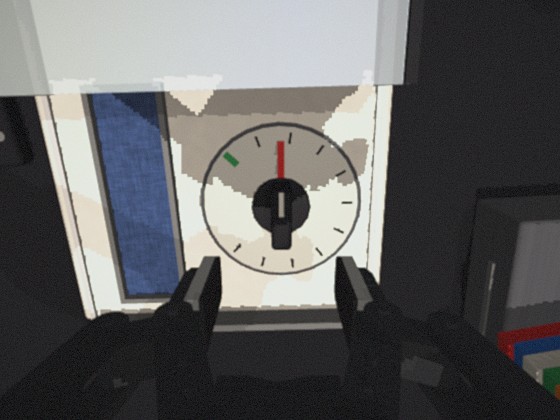

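The view shows the peak disc at (281,205), its pointer straight up to (281,142) and the green mark at (231,159), about 49° anticlockwise. The TCP axis projects to (276,204). The volume grip showed the wrist view reads about 5 mm high along tool y, and the top view agrees with the present pose, so I'll go straight down.

play_rows(
  xyz=[
    [0, 0, 30],
    [0, 0, 60],
    [0, 0, 85],
    [0, 0, 92],
    [0, 0, 92],
  ],
  rotation=[
    [0, 0, 0],
    [0, 0, 0],
    [0, 0, 0],
    [0, 0, 0],
    [0, 0, 0],
  ],
  fingers=[0.6, 0.6, 0.6, 0.6, 0.6],
)

```text
clock: 6.95
tool_pos: [580.7, -267.0, 57.5]
tcp_rot: [-2.117, -2.315, 0.001]
force: [-0.7, 0.3, 0.2]
gripper_width: 50.9
```

play_rows(
  xyz=[
    [0, 0, 0],
    [0, 0, 0],
    [0, 0, 0],
    [0, 0, 0],
    [0, 0, 0],
  ],
  rotation=[
    [0, 0, 0],
    [0, 0, 0],
    [0, 0, 0],
    [0, 0, 0],
    [0, 0, 0],
  ],
  fingers=[0.4, 0.2, 0, 0, 0],
)

```text
clock: 7.37
tool_pos: [585.2, -269.7, 62.5]
tcp_rot: [2.117, 2.312, 0.004]
force: [3.7, 1.5, 5.6]
gripper_width: 13.0
```

```bash
python3 st.py
```

```text
[ 585.2 -269.7   62.5] jaw 5.03 F [3.7 1.5 5.6] M [ 0.192 -0.385 -0.029] w 13.0 q6 -0.63 tq6 -0.029 t 7.3667
```

play_rows(
  xyz=[
    [0, 1, 0],
    [0, 1, 0],
    [0, 1, 0],
    [0, 1, 0],
    [0, 1, 0],
  ],
  rotation=[
    [0, 0, -0.1],
    [0, 0, -0.22],
    [0, 0, -0.34],
    [0, 0, -0.46],
    [0, 0, -0.58],
  ],
  fingers=[0, 0, 0, 0, 0],
)

```text
clock: 7.78
tool_pos: [585.3, -269.7, 62.5]
tcp_rot: [1.36, 2.826, -0.0]
force: [0.6, 1.4, 7.5]
gripper_width: 13.0
```

play_rows(
  xyz=[
    [0, 0, 0],
    [0, 0, 0],
    [0, 0, 0],
    [0, 0, 0],
    [0, 0, 0],
  ],
  rotation=[
    [0, 0, -0.08],
    [0, 0, -0.14],
    [0, 0, -0.18],
    [0, 0, -0.22],
    [0, 0, -0.22],
  ],
  fingers=[0, 0, 0, 0, 0],
)

```text
clock: 8.2
tool_pos: [585.4, -269.7, 62.5]
tcp_rot: [1.048, 2.956, -0.001]
force: [1.7, 1.4, 6.6]
gripper_width: 12.6
```

```bash
python3 st.py
```

```text
[ 585.4 -269.7   62.5] jaw 50.96 F [1.7 1.4 6.6] M [ 0.221 -0.233 -0.05 ] w 12.6 q6 -1.43 tq6 -0.166 t 8.2
```

play_rows(
  xyz=[
    [0, 0, 0],
    [0, 0, 0],
    [0, 0, 0],
    [0, 0, 0],
  ],
  rotation=[
    [0, 0, -0.03],
    [0, 0, -0.06],
    [0, 0, -0.09],
    [0, 0, -0.09],
  ],
  fingers=[0, 0, 0, 0],
)

```text
clock: 8.53
tool_pos: [585.5, -269.6, 62.6]
tcp_rot: [0.927, 2.995, 0.002]
force: [1.3, 1.2, 8.0]
gripper_width: 12.8
```

```bash
python3 st.py
```

```text
[ 585.5 -269.6   62.6] jaw 55.59 F [1.3 1.2 8. ] M [ 0.021 -0.134 -1.925] w 12.8 q6 -1.514 tq6 -2.08 t 8.5333
```

The moment rose to −1.9 N m at the zero stop. Release, rise and check.

play_rows(
  xyz=[
    [0, 0, 0],
    [0, 0, 0],
    [0, 0, 0],
    [0, 0, -25],
    [0, 0, -60],
  ],
  rotation=[
    [0, 0, 0],
    [0, 0, 0],
    [0, 0, 0],
    [0, 0, 0],
    [0, 0, 0],
  ],
  fingers=[0.5, 0.6, 0.6, 0.6, 0.6],
)

```text
clock: 8.95
tool_pos: [578.5, -266.2, 113.9]
tcp_rot: [-0.913, -2.993, -0.004]
force: [0.5, -0.6, -0.2]
gripper_width: 51.3
```

play_rows(
  xyz=[
    [0, 0, -35],
    [0, 0, -70],
    [0, 0, -80],
    [0, 0, -80],
    [0, 0, -80],
  ],
  rotation=[
    [0, 0, 0],
    [0, 0, 0],
    [0, 0, 0],
    [0, 0, 0],
    [0, 0, 0],
  ],
  fingers=[0.6, 0.6, 0.6, 0.6, 0.6],
)

```text
clock: 9.37
tool_pos: [582.7, -268.5, 198.9]
tcp_rot: [-0.917, -3.004, 0.0]
force: [-0.8, 0.8, -0.3]
gripper_width: 51.0
```

```bash
python3 - <<'E'
from meas import *; from plan import *
p,d,i=snap('wrist','w6.png'); q,T,j=cur(); print(q,j)
h=hsv(p);H,S,V=h[...,0],h[...,1],h[...,2]
vv,uu=np.mgrid[:420,:560]
ctr=proj(i,[585.5,-269.7,50]); near=np.hypot(uu-ctr[0],vv-ctr[1])<90
print('ctr',ctr)
for n,m,z in(('red',((H<8)|(H>172))&(S>120)&(V>70),53),('green',(H>60)&(H<90)&(S>90)&(V>50),45)):
    for s,c,mm in comps(m&near,15)[:2]:
        w=onz(i,*c,z); print(n,s,c.round(1),w.round(1),'ang',np.degrees(np.arctan2(w[1]+269.7,w[0]-585.5)).round(1),np.round(rect(i,mm,z),1) if 0 else rect(i,mm,z))
plan([((398,175,200),-14,14)])
E
```

```text
[ 581.72733262 -267.89644688  196.9866907 ] 56.05359591519431
ctr (np.float64(277.28019209634164), np.float64(188.81711691580188))
red 173 [281.6 150.7] [ 559.3 -247.6   53. ] ang 139.9 ((559.3426513671875, -247.68310546875), (4.528424263000488, 26.38607406616211), 51.584144592285156)
green 36 [283.2 129.7] [ 546.3 -237.2   45. ] ang 140.3 ((546.060302734375, -237.2249755859375), (3.412466287612915, 5.854538917541504), 56.182823181152344)
now [ 581.7 -267.9  197. ] 56.1 tilt -1.0
leg mm/row 34.3 deg/row -5.0
{"xyz": [[29.0, 19.0, -0.0], [57.0, 38.0, -0.0], [86.0, 57.0, -1.0], [114.0, 76.0, -1.0], [143.0, 95.0, -1.0]], "rotation": [[0, 0, 0.087], [0, 0, 0.175], [0, 0, 0.262], [0, 0, 0.349], [0, 0, 0.437]]}
{"xyz": [[34.0, 5.0, -0.0], [68.0, 10.0, -0.0], [102.0, 15.0, -1.0], [135.0, 20.0, -1.0], [169.0, 25.0, -1.0]], "rotation": [[0, 0, 0.087], [0, 0, 0.175], [0, 0, 0.262], [0, 0, 0.349], [0, 0, 0.437]]}
{"xyz": [[33.0, -10.0, -0.0], [66.0, -19.0, -0.0], [99.0, -29.0, -1.0], [131.0, -39.0, -1.0]], "rotation": [[0, 0, 0.087], [0, 0, 0.175], [0, 0, 0.262], [0, 0, 0.349]]}
```

The pointer (139.9°) and green mark (140.3°) are in line, so the pointer is home. Now the mic.

play_rows(
  xyz=[
    [29, 19, 0],
    [57, 38, 0],
    [86, 57, -1],
    [114, 76, -1],
    [143, 95, -1],
  ],
  rotation=[
    [0, 0, 0.087],
    [0, 0, 0.175],
    [0, 0, 0.262],
    [0, 0, 0.349],
    [0, 0, 0.437],
  ],
  fingers=[0.6, 0.6, 0.6, 0.6, 0.6],
)

```text
clock: 9.83
tool_pos: [514.6, -108.1, 196.5]
tcp_rot: [-1.55, -2.725, 0.002]
force: [0.3, 0.8, -1.1]
gripper_width: 51.0
```

play_rows(
  xyz=[
    [34, 5, 0],
    [68, 10, 0],
    [102, 15, -1],
    [135, 20, -1],
    [169, 25, -1],
  ],
  rotation=[
    [0, 0, 0.087],
    [0, 0, 0.175],
    [0, 0, 0.262],
    [0, 0, 0.349],
    [0, 0, 0.437],
  ],
  fingers=[0.6, 0.6, 0.6, 0.6, 0.6],
)

```text
clock: 10.25
tool_pos: [448.8, 49.0, 198.0]
tcp_rot: [-2.105, -2.326, 0.006]
force: [1.2, 0.4, -0.4]
gripper_width: 50.9
```

play_rows(
  xyz=[
    [33, -10, 0],
    [66, -19, 15],
    [99, -29, 40],
    [131, -39, 70],
    [131, -39, 90],
  ],
  rotation=[
    [0, 0, 0.087],
    [0, 0, 0.175],
    [0, 0, 0.262],
    [0, 0, 0.349],
    [0, 0, 0.349],
  ],
  fingers=[0.6, 0.6, 0.6, 0.6, 0.6],
)

```text
clock: 10.67
tool_pos: [394.1, 176.6, 106.9]
tcp_rot: [-2.471, -1.932, 0.01]
force: [0.7, -0.6, -0.6]
gripper_width: 51.4
```

play_rows(
  xyz=[
    [0, 0, 0],
    [0, 0, 0],
    [0, 0, 0],
    [0, 0, 0],
  ],
  rotation=[
    [0, 0, 0],
    [0, 0, 0],
    [0, 0, 0],
    [0, 0, 0],
  ],
  fingers=[0.6, 0.6, 0.6, 0.6],
)

```text
clock: 11.0
tool_pos: [401.1, 173.5, 112.4]
tcp_rot: [2.477, 1.931, 0.003]
force: [0.8, -0.5, 0.8]
gripper_width: 51.2
```

```bash
python3 - <<'E'
from meas import *; from plan import *
p,d,i=snap('wrist','w7.png'); q,T,j=cur(); print(q,j)
for z in (24,12): print(z,np.round(proj(i,[q[0],q[1],z]),1))
E
```

```text
[401.29861249 173.53360974 112.73233885] -14.125954482822124
24 [275.9 209.1]
12 [276. 204.]
```

View pics/w7.png

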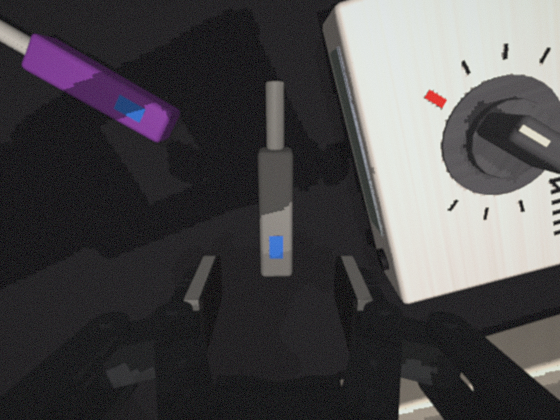

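The view shows the grey mic body centred at u=276, from v=149 to v=275, with its blue patch up and aligned with the jaws. The top view and the known bias both suggest going 3 mm along tool −y. I'll also move 4 mm toward the tip. Then descend and grip with the tips about 9 mm up, so they clear the tray rims later.

play_rows(
  xyz=[
    [2, -2, 30],
    [4, -3, 60],
    [4, -3, 85],
    [4, -3, 103],
    [4, -3, 103],
  ],
  rotation=[
    [0, 0, 0],
    [0, 0, 0],
    [0, 0, 0],
    [0, 0, 0],
    [0, 0, 0],
  ],
  fingers=[0.6, 0.6, 0.6, 0.6, 0.6],
)

```text
clock: 11.47
tool_pos: [395.5, 177.3, 6.0]
tcp_rot: [-2.476, -1.93, 0.008]
force: [-0.6, -0.2, 0.2]
gripper_width: 51.4
```

play_rows(
  xyz=[
    [0, 0, 0],
    [0, 0, 0],
    [0, 0, 0],
    [0, 0, 0],
    [0, 0, 0],
  ],
  rotation=[
    [0, 0, 0],
    [0, 0, 0],
    [0, 0, 0],
    [0, 0, 0],
    [0, 0, 0],
  ],
  fingers=[0.6, 0.4, 0.2, 0, 0],
)

```text
clock: 11.88
tool_pos: [400.1, 179.1, 10.6]
tcp_rot: [2.474, 1.932, 0.007]
force: [-0.6, -1.6, 5.9]
gripper_width: 22.6
```

```bash
python3 st.py
```

```text
[400.1 179.1  10.6] jaw -14.03 F [-0.6 -1.6  5.9] M [-0.116  0.076  0.013] w 22.6 q6 0.506 tq6 -0.015 t 11.8833
```

```bash
python3 - <<'E'
from plan import *
plan([((400,179,40),-14,3),((400,179,180),-14,7),((481.3,-288.4,180),6.8,15)])
E
```

```text
now [400.1 179.1  10.6] -14.0 tilt -1.0
leg mm/row 9.8 deg/row 0.0
leg mm/row 20.0 deg/row 0.0
leg mm/row 31.6 deg/row 1.4
{"xyz": [[-0.0, -0.0, -10.0], [-0.0, -0.0, -20.0], [-0.0, -0.0, -29.0], [-0.0, -0.0, -49.0], [-0.0, -0.0, -69.0]], "rotation": [[0, 0, -0.0], [0, 0, -0.0], [0, 0, -0.001], [0, 0, -0.001], [0, 0, -0.001]]}
{"xyz": [[0.0, 0.0, -20.0], [0.0, 0.0, -40.0], [0.0, 0.0, -60.0], [0.0, 0.0, -80.0], [0.0, 0.0, -100.0]], "rotation": [[0, 0, -0.0], [0, 0, -0.0], [0, 0, -0.0], [0, 0, -0.0], [0, 0, -0.0]]}
{"xyz": [[-29.0, 13.0, 0.0], [-58.0, 26.0, 0.0], [-87.0, 38.0, 0.0], [-116.0, 51.0, 0.0], [-145.0, 64.0, 0.0]], "rotation": [[0, 0, -0.024], [0, 0, -0.048], [0, 0, -0.073], [0, 0, -0.097], [0, 0, -0.121]]}
{"xyz": [[-30.0, 9.0, 0.0], [-61.0, 18.0, 0.0], [-91.0, 28.0, 0.0], [-121.0, 37.0, 0.0], [-151.0, 46.0, 0.0]], "rotation": [[0, 0, -0.024], [0, 0, -0.048], [0, 0, -0.073], [0, 0, -0.097], [0, 0, -0.121]]}
{"xyz": [[-31.0, 5.0, 0.0], [-62.0, 11.0, 0.0], [-93.0, 16.0, 0.0], [-125.0, 22.0, 0.0], [-156.0, 27.0, 0.0]], "rotation": [[0, 0, -0.024], [0, 0, -0.048], [0, 0, -0.073], [0, 0, -0.097], [0, 0, -0.121]]}
```

play_rows(
  xyz=[
    [0, 0, -8],
    [0, 0, -18],
    [0, 0, -30],
    [0, 0, -49],
    [0, 0, -69],
  ],
  rotation=[
    [0, 0, 0],
    [0, 0, 0],
    [0, 0, 0],
    [0, 0, 0],
    [0, 0, 0],
  ],
  fingers=[0, 0, 0, 0, 0],
)

```text
clock: 12.3
tool_pos: [396.6, 178.5, 78.1]
tcp_rot: [-2.476, -1.933, 0.002]
force: [0.7, 0.5, -0.8]
gripper_width: 22.8
```

play_rows(
  xyz=[
    [0, 0, -20],
    [0, 0, -40],
    [0, 0, -60],
    [0, 0, -80],
    [0, 0, -100],
  ],
  rotation=[
    [0, 0, 0],
    [0, 0, 0],
    [0, 0, 0],
    [0, 0, 0],
    [0, 0, 0],
  ],
  fingers=[0, 0, 0, 0, 0],
)

```text
clock: 12.72
tool_pos: [397.1, 178.6, 179.1]
tcp_rot: [2.476, 1.933, 0.001]
force: [1.0, 0.4, -1.9]
gripper_width: 22.2
```

play_rows(
  xyz=[
    [-29, 13, 0],
    [-58, 26, 0],
    [-87, 38, 0],
    [-116, 51, 0],
    [-145, 64, 0],
  ],
  rotation=[
    [0, 0, -0.024],
    [0, 0, -0.048],
    [0, 0, -0.073],
    [0, 0, -0.097],
    [0, 0, -0.121],
  ],
  fingers=[0, 0, 0, 0, 0],
)

```text
clock: 13.13
tool_pos: [424.2, 21.3, 178.2]
tcp_rot: [2.352, 2.081, 0.001]
force: [0.2, 0.5, -0.8]
gripper_width: 22.4
```

play_rows(
  xyz=[
    [-30, 9, 0],
    [-61, 18, 0],
    [-91, 28, 0],
    [-121, 37, 0],
    [-151, 46, 0],
  ],
  rotation=[
    [0, 0, -0.024],
    [0, 0, -0.048],
    [0, 0, -0.073],
    [0, 0, -0.097],
    [0, 0, -0.121],
  ],
  fingers=[0, 0, 0, 0, 0],
)

```text
clock: 13.55
tool_pos: [451.2, -134.5, 178.1]
tcp_rot: [2.223, 2.219, 0.001]
force: [0.6, 0.5, -2.1]
gripper_width: 22.7
```

play_rows(
  xyz=[
    [-31, 5, 0],
    [-62, 11, 0],
    [-93, 16, 0],
    [-125, 22, 0],
    [-156, 27, 0],
  ],
  rotation=[
    [0, 0, -0.024],
    [0, 0, -0.048],
    [0, 0, -0.073],
    [0, 0, -0.097],
    [0, 0, -0.121],
  ],
  fingers=[0, 0, 0, 0, 0],
)

```text
clock: 13.97
tool_pos: [477.9, -290.5, 178.1]
tcp_rot: [2.085, 2.349, 0.0]
force: [1.0, 0.8, -0.9]
gripper_width: 22.1
```

play_rows(
  xyz=[
    [0, 0, 0],
    [0, 0, 0],
    [0, 0, 0],
    [0, 0, 0],
  ],
  rotation=[
    [0, 0, 0],
    [0, 0, 0],
    [0, 0, 0],
    [0, 0, 0],
  ],
  fingers=[0, 0, 0, 0],
)

```text
clock: 14.3
tool_pos: [477.6, -287.8, 177.3]
tcp_rot: [-2.085, -2.348, -0.0]
force: [0.5, -0.2, -1.6]
gripper_width: 22.5
```

```bash
python3 st.py; python3 - <<'E'
from plan import *
snap('wrist','w8.png')
E
```

```text
[ 477.6 -287.8  177.3] jaw 6.8 F [ 0.5 -0.2 -1.6] M [-0.02  -0.03  -0.043] w 22.5 q6 -0.787 tq6 0.002 t 14.3
```

View pics/w8.png

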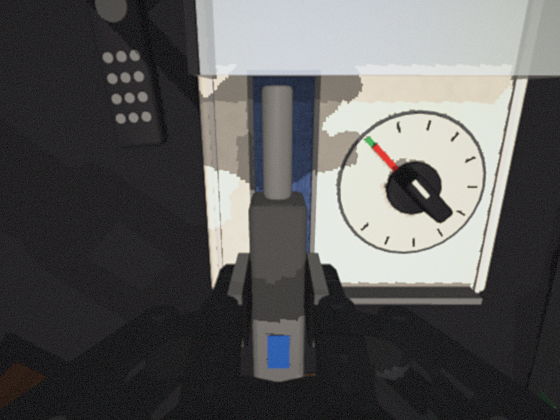

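The mic is held straight and level, tip up-image, over the blue tray. The tray centre is about 6 px (4 mm) to the right. Shift 4 mm along tool +y and lower.

play_rows(
  xyz=[
    [-1, 4, 20],
    [-1, 4, 45],
    [-1, 4, 70],
    [-1, 4, 90],
    [-1, 4, 100],
  ],
  rotation=[
    [0, 0, 0],
    [0, 0, 0],
    [0, 0, 0],
    [0, 0, 0],
    [0, 0, 0],
  ],
  fingers=[0, 0, 0, 0, 0],
)

```text
clock: 14.77
tool_pos: [480.2, -286.9, 74.3]
tcp_rot: [-2.081, -2.346, 0.0]
force: [0.1, -0.4, -2.0]
gripper_width: 22.4
```

play_rows(
  xyz=[
    [0, 0, 4],
    [0, 0, 8],
    [0, 0, 12],
    [0, 0, 14],
    [0, 0, 14],
  ],
  rotation=[
    [0, 0, 0],
    [0, 0, 0],
    [0, 0, 0],
    [0, 0, 0],
    [0, 0, 0],
  ],
  fingers=[0, 0, 0, 0, 0],
)

```text
clock: 15.18
tool_pos: [482.6, -290.0, 64.0]
tcp_rot: [2.086, 2.348, 0.0]
force: [-0.5, 0.6, -1.4]
gripper_width: 22.4
```

play_rows(
  xyz=[
    [0, 0, 1],
    [0, 0, 2],
    [0, 0, 3],
    [0, 0, 4],
    [0, 0, 4],
  ],
  rotation=[
    [0, 0, 0],
    [0, 0, 0],
    [0, 0, 0],
    [0, 0, 0],
    [0, 0, 0],
  ],
  fingers=[0, 0, 0, 0, 0],
)

```text
clock: 15.6
tool_pos: [482.0, -289.6, 59.2]
tcp_rot: [-2.086, -2.348, 0.0]
force: [-1.3, -0.2, -1.6]
gripper_width: 22.6
```

```bash
python3 st.py
```

```text
[ 482.  -289.6   59.2] jaw 6.76 F [-1.3 -0.2 -1.6] M [-0.023 -0.012 -0.023] w 22.6 q6 -0.784 tq6 -0.0 t 15.6
```

play_rows(
  xyz=[
    [0, 0, 1],
    [0, 0, 2],
    [0, 0, 2],
  ],
  rotation=[
    [0, 0, 0],
    [0, 0, 0],
    [0, 0, 0],
  ],
  fingers=[0, 0, 0],
)

```text
clock: 15.85
tool_pos: [482.0, -289.6, 57.0]
tcp_rot: [-2.086, -2.348, 0.0]
force: [-0.5, -0.1, -2.6]
gripper_width: 22.7
```

play_rows(
  xyz=[
    [0, 0, 1],
    [0, 0, 1],
    [0, 0, 1],
  ],
  rotation=[
    [0, 0, 0],
    [0, 0, 0],
    [0, 0, 0],
  ],
  fingers=[0, 0, 0],
)

```text
clock: 16.1
tool_pos: [482.1, -289.6, 56.2]
tcp_rot: [-2.086, -2.348, -0.0]
force: [-0.4, -0.4, -1.0]
gripper_width: 22.3
```

play_rows(
  xyz=[
    [0, 0, 1],
    [0, 0, 1],
    [0, 0, 1],
  ],
  rotation=[
    [0, 0, 0],
    [0, 0, 0],
    [0, 0, 0],
  ],
  fingers=[0, 0, 0],
)

```text
clock: 16.35
tool_pos: [482.3, -289.8, 55.7]
tcp_rot: [2.086, 2.348, -0.0]
force: [-1.2, 0.4, 2.2]
gripper_width: 22.2
```

Contact at TCP z = 55.7, as expected. Open partly, then rise.

play_rows(
  xyz=[
    [0, 0, 0],
    [0, 0, 0],
    [0, 0, 0],
    [0, 0, 0],
    [0, 0, 0],
  ],
  rotation=[
    [0, 0, 0],
    [0, 0, 0],
    [0, 0, 0],
    [0, 0, 0],
    [0, 0, 0],
  ],
  fingers=[0.3, 0.36, 0.42, 0.45, 0.45],
)

```text
clock: 16.77
tool_pos: [482.2, -289.7, 55.3]
tcp_rot: [2.086, 2.348, 0.0]
force: [-0.9, -0.5, -0.2]
gripper_width: 38.2
```

play_rows(
  xyz=[
    [0, 0, -10],
    [0, 0, -30],
    [0, 0, -60],
    [0, 0, -95],
    [0, 0, -130],
  ],
  rotation=[
    [0, 0, 0],
    [0, 0, 0],
    [0, 0, 0],
    [0, 0, 0],
    [0, 0, 0],
  ],
  fingers=[0.45, 0.45, 0.45, 0.6, 0.6],
)

```text
clock: 17.18
tool_pos: [481.6, -289.3, 186.7]
tcp_rot: [-2.086, -2.348, 0.0]
force: [0.6, 0.0, 0.2]
gripper_width: 51.5
```

play_rows(
  xyz=[
    [0, 0, 0],
    [0, 0, 0],
    [0, 0, 0],
  ],
  rotation=[
    [0, 0, 0],
    [0, 0, 0],
    [0, 0, 0],
  ],
  fingers=[0.6, 0.6, 0.6],
)

```text
clock: 17.43
tool_pos: [482.0, -289.6, 185.8]
tcp_rot: [2.086, 2.348, 0.0]
force: [-0.0, 0.4, -0.9]
gripper_width: 51.3
```

```bash
python3 st.py; python3 - <<'E'
from meas import *; from plan import *
p,d,i=snap('wrist','w9.png')
from math import *
y=radians(6.8);o=np.array([531.4,-195.8])
def loc(w): v=w[:2]-o; return (v[0]*cos(y)+v[1]*sin(y)).round(1),(-v[0]*sin(y)+v[1]*cos(y)).round(1)
# height map of tray zone from depth
for x in(-80,-66,-60,-54,-40):
  r=[]
  for yy in range(-150,0,15):
    w=o+np.array([x*cos(y)-yy*sin(y),x*sin(y)+yy*cos(y)])
    u,v=np.round(proj(i,[w[0],w[1],66])).astype(int)
    r.append(int(atd(i,u,v,d[v,u])[2]) if 0<=v<420 and 0<=u<560 else None)
  print(x,r)
q=cur()[0]
plan([((518.5,-101.5,190),96.8,14)])
plan([((518.5,-101.5,190),-83.2,14)])
E
```

```text
[ 482.  -289.6  185.8] jaw 6.76 F [-0.   0.4 -0.9] M [-0.016 -0.077 -0.014] w 51.3 q6 -0.784 tq6 -0.0 t 17.4333
-80 [54, 48, 47, 49, 48, 48, 48, 48, 47, 48]
-66 [54, 71, 70, 70, 70, 70, 70, 49, 49, 48]
-60 [55, 70, 71, 70, 71, 69, 71, 64, 64, 64]
-54 [55, 70, 71, 70, 72, 70, 71, 62, 61, 63]
-40 [54, 47, 48, 47, 48, 48, 49, 47, 48, 47]
now [ 481.3 -289.1  184.4] 6.8 tilt -1.0
leg mm/row 13.7 deg/row 6.4
{"xyz": [[13.0, 4.0, -0.0], [26.0, 8.0, -1.0], [39.0, 13.0, -1.0], [52.0, 17.0, -2.0], [65.0, 21.0, -2.0]], "rotation": [[0, 0, -0.112], [0, 0, -0.224], [0, 0, -0.337], [0, 0, -0.449], [0, 0, -0.561]]}
{"xyz": [[9.0, 10.0, -0.0], [18.0, 21.0, -1.0], [26.0, 31.0, -1.0], [35.0, 42.0, -2.0], [44.0, 52.0, -2.0]], "rotation": [[0, 0, -0.112], [0, 0, -0.224], [0, 0, -0.337], [0, 0, -0.449], [0, 0, -0.561]]}
{"xyz": [[2.0, 14.0, -0.0], [4.0, 27.0, -1.0], [6.0, 41.0, -1.0], [7.0, 54.0, -2.0]], "rotation": [[0, 0, -0.112], [0, 0, -0.224], [0, 0, -0.337], [0, 0, -0.449]]}
now [ 481.3 -289.1  184.4] 6.8 tilt -1.0
leg mm/row 13.7 deg/row -6.4
{"xyz": [[13.0, 4.0, -0.0], [26.0, 8.0, -1.0], [39.0, 13.0, -1.0], [52.0, 17.0, -2.0], [65.0, 21.0, -2.0]], "rotation": [[0, 0, 0.112], [0, 0, 0.224], [0, 0, 0.336], [0, 0, 0.449], [0, 0, 0.561]]}
{"xyz": [[13.0, -3.0, -0.0], [26.0, -7.0, -1.0], [40.0, -10.0, -1.0], [53.0, -13.0, -2.0], [66.0, -17.0, -2.0]], "rotation": [[0, 0, 0.112], [0, 0, 0.224], [0, 0, 0.336], [0, 0, 0.449], [0, 0, 0.561]]}
{"xyz": [[9.0, -10.0, -0.0], [19.0, -20.0, -1.0], [28.0, -30.0, -1.0], [38.0, -39.0, -2.0]], "rotation": [[0, 0, 0.112], [0, 0, 0.224], [0, 0, 0.336], [0, 0, 0.449]]}
```

View pics/w9.png

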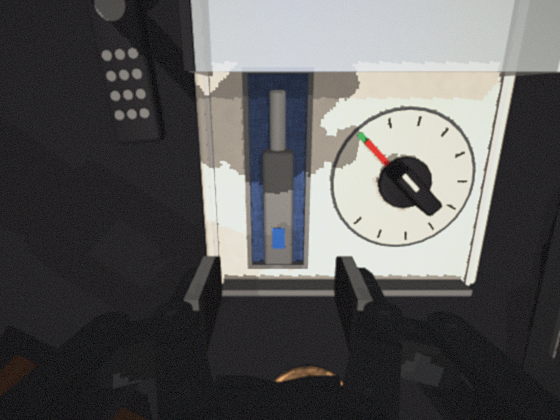

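The mic lies flat in the tray, blue patch up. The depth reads an even 70 mm along the body, clear of the rims, and the tip sits correctly within the blue. The pointer is still on green. Now to the handle.

play_rows(
  xyz=[
    [13, 4, 0],
    [26, 8, -1],
    [39, 13, -1],
    [52, 17, -2],
    [65, 21, -2],
  ],
  rotation=[
    [0, 0, 0.112],
    [0, 0, 0.224],
    [0, 0, 0.336],
    [0, 0, 0.449],
    [0, 0, 0.561],
  ],
  fingers=[0.6, 0.6, 0.6, 0.6, 0.6],
)

```text
clock: 17.9
tool_pos: [494.0, -221.3, 184.9]
tcp_rot: [-2.657, -1.669, 0.003]
force: [-0.1, 0.2, -0.0]
gripper_width: 51.1
```

play_rows(
  xyz=[
    [13, -3, 0],
    [26, -7, -1],
    [40, -10, -1],
    [53, -13, -2],
    [66, -17, -2],
  ],
  rotation=[
    [0, 0, 0.112],
    [0, 0, 0.224],
    [0, 0, 0.336],
    [0, 0, 0.449],
    [0, 0, 0.561],
  ],
  fingers=[0.6, 0.6, 0.6, 0.6, 0.6],
)

```text
clock: 18.32
tool_pos: [507.0, -154.5, 187.0]
tcp_rot: [-3.016, -0.869, 0.005]
force: [-0.7, 0.2, 0.1]
gripper_width: 51.1
```

play_rows(
  xyz=[
    [9, -10, 0],
    [19, -20, -1],
    [28, -30, -1],
    [38, -39, -2],
    [38, -39, -2],
  ],
  rotation=[
    [0, 0, 0.112],
    [0, 0, 0.224],
    [0, 0, 0.336],
    [0, 0, 0.449],
    [0, 0, 0.449],
  ],
  fingers=[0.6, 0.6, 0.6, 0.6, 0.6],
)

```text
clock: 18.73
tool_pos: [518.2, -100.1, 189.1]
tcp_rot: [-3.133, -0.185, 0.006]
force: [-0.1, 0.4, 0.3]
gripper_width: 51.4
```

play_rows(
  xyz=[
    [0, 0, 0],
    [0, 0, 0],
    [0, 0, 0],
    [0, 0, 0],
  ],
  rotation=[
    [0, 0, 0],
    [0, 0, 0],
    [0, 0, 0],
    [0, 0, 0],
  ],
  fingers=[0.6, 0.6, 0.6, 0.6],
)

```text
clock: 19.07
tool_pos: [519.1, -103.2, 190.9]
tcp_rot: [-3.136, -0.185, 0.001]
force: [-0.3, 0.3, -0.2]
gripper_width: 51.0
```

```bash
python3 st.py; cat > hd.py <<'E'
from meas import *; from plan import *
import sys
p,d,i=snap('wrist',sys.argv[1]); q,T,j=cur()
h=hsv(p);H,S,V=h[...,0],h[...,1],h[...,2]
for s,c,mm in comps((H>5)&(H<22)&(S>150)&(V>100),60)[:2]:
    r=rect(i,mm,138); v,u=np.nonzero(mm); print('handle',s,c.round(1),(u.min(),u.max(),v.min(),v.max()),np.round(r[0],1),np.round(r[1],1),r[2],'depth z',atd(i,*c,d[int(c[1]),int(c[0])]).round(1))
print('tcp axis @138',proj(i,[q[0],q[1],138]),'@108',proj(i,[q[0],q[1],108]))
E
python3 hd.py w10.png
```

```text
[ 519.1 -103.2  190.9] jaw -83.25 F [-0.3  0.3 -0.2] M [-0.023 -0.023 -0.025] w 51.0 q6 1.124 tq6 -0.009 t 19.0667
handle 1934 [277.9 217.6] (np.int64(267), np.int64(288), np.int64(170), np.int64(267)) [ 524.4 -102.5] [63.2 12.4] 7.238389015197754 depth z [ 527.1 -102.2  139.9]
tcp axis @138 (np.float64(277.80490245609985), np.float64(228.69572102598966)) @108 (np.float64(277.82768551044506), np.float64(212.65166122025923))
```

The handle is centred between the jaws. Descend to TCP z ≈ 115 and grip.

play_rows(
  xyz=[
    [3, 0, 25],
    [3, 0, 50],
    [3, 0, 65],
    [3, 0, 72],
    [3, 0, 76],
  ],
  rotation=[
    [0, 0, 0],
    [0, 0, 0],
    [0, 0, 0],
    [0, 0, 0],
    [0, 0, 0],
  ],
  fingers=[0.6, 0.6, 0.6, 0.6, 0.6],
)

```text
clock: 19.53
tool_pos: [521.4, -102.2, 113.9]
tcp_rot: [-3.135, -0.185, 0.004]
force: [-0.5, 0.4, -0.4]
gripper_width: 51.0
```

play_rows(
  xyz=[
    [0, 0, 0],
    [0, 0, 0],
    [0, 0, 0],
    [0, 0, 0],
    [0, 0, 0],
  ],
  rotation=[
    [0, 0, 0],
    [0, 0, 0],
    [0, 0, 0],
    [0, 0, 0],
    [0, 0, 0],
  ],
  fingers=[0.5, 0.3, 0.1, 0, 0],
)

```text
clock: 19.95
tool_pos: [523.5, -102.6, 117.0]
tcp_rot: [3.135, 0.185, 0.004]
force: [-0.8, 0.0, 3.7]
gripper_width: 12.5
```

```bash
python3 st.py; python3 - <<'E'
from plan import *
from math import *
q,T,j=cur(); d=np.array([sin(radians(6.8)),-cos(radians(6.8)),0])
print(T.T@d)
E
```

```text
[ 523.5 -102.6  117. ] jaw -83.25 F [-0.8  0.   3.7] M [ 0.03   0.06  -0.026] w 12.5 q6 1.128 tq6 -0.006 t 19.95
[8.35642929e-04 9.99998681e-01 1.39302023e-03]
```

play_rows(
  xyz=[
    [0, 8, 0],
    [0, 22, 0],
    [0, 38, 0],
    [0, 54, 0],
    [0, 70, 0],
  ],
  rotation=[
    [0, 0, 0],
    [0, 0, 0],
    [0, 0, 0],
    [0, 0, 0],
    [0, 0, 0],
  ],
  fingers=[0, 0, 0, 0, 0],
)

```text
clock: 20.37
tool_pos: [531.8, -172.0, 117.0]
tcp_rot: [-3.136, -0.185, -0.004]
force: [0.4, 3.3, 4.9]
gripper_width: 12.6
```

```bash
python3 st.py
```

```text
[ 531.8 -172.   117. ] jaw -83.24 F [0.4 3.3 4.9] M [0.352 0.043 0.027] w 12.6 q6 1.013 tq6 0.196 t 20.3667
```

play_rows(
  xyz=[
    [0, 16, 0],
    [0, 32, 0],
    [0, 48, 0],
    [0, 64, 0],
    [0, 76, 0],
  ],
  rotation=[
    [0, 0, 0],
    [0, 0, 0],
    [0, 0, 0],
    [0, 0, 0],
    [0, 0, 0],
  ],
  fingers=[0, 0, 0, 0, 0],
)

```text
clock: 20.78
tool_pos: [540.8, -248.5, 117.0]
tcp_rot: [3.135, 0.184, 0.004]
force: [-0.3, 1.4, 5.6]
gripper_width: 12.6
```

play_rows(
  xyz=[
    [0, 5, 0],
    [0, 10, 0],
    [0, 15, 0],
    [0, 20, 0],
    [0, 23, 0],
  ],
  rotation=[
    [0, 0, 0],
    [0, 0, 0],
    [0, 0, 0],
    [0, 0, 0],
    [0, 0, 0],
  ],
  fingers=[0, 0, 0, 0, 0],
)

```text
clock: 21.2
tool_pos: [543.2, -269.4, 117.0]
tcp_rot: [-3.134, -0.184, -0.003]
force: [-1.3, 9.7, 10.0]
gripper_width: 12.6
```

```bash
python3 st.py
```

```text
[ 543.2 -269.4  117. ] jaw -83.29 F [-1.3  9.7 10. ] M [1.415 0.063 0.049] w 12.6 q6 0.875 tq6 0.057 t 21.2
```

play_rows(
  xyz=[
    [0, 2, 0],
    [0, 4, 0],
    [0, 4, 0],
  ],
  rotation=[
    [0, 0, 0],
    [0, 0, 0],
    [0, 0, 0],
  ],
  fingers=[0, 0, 0],
)

```text
clock: 21.45
tool_pos: [543.2, -269.4, 117.0]
tcp_rot: [-3.127, -0.184, -0.0]
force: [-2.3, 12.9, 13.2]
gripper_width: 12.7
```

play_rows(
  xyz=[
    [0, 2, 0],
    [0, 2, 0],
    [0, 2, 0],
  ],
  rotation=[
    [0, 0, 0],
    [0, 0, 0],
    [0, 0, 0],
  ],
  fingers=[0, 0, 0],
)

```text
clock: 21.7
tool_pos: [543.2, -269.4, 117.0]
tcp_rot: [-3.124, -0.184, 0.001]
force: [-3.4, 17.6, 14.6]
gripper_width: 12.8
```

The cover is against something firm: the position is fixed while the force climbs to 18 N. I measure about 168 mm of travel rather than 175, so I'll release and check whether it's really shut.

play_rows(
  xyz=[
    [0, -5, 0],
    [0, -5, 0],
    [0, -5, 0],
    [0, -5, 0],
    [0, -5, -20],
  ],
  rotation=[
    [0, 0, 0],
    [0, 0, 0],
    [0, 0, 0],
    [0, 0, 0],
    [0, 0, 0],
  ],
  fingers=[0, 0.4, 0.6, 0.6, 0.6],
)

```text
clock: 22.12
tool_pos: [538.8, -269.2, 130.2]
tcp_rot: [-3.13, -0.184, 0.013]
force: [-0.9, 0.8, -0.9]
gripper_width: 51.1
```

play_rows(
  xyz=[
    [-5, 0, -30],
    [-5, 0, -70],
    [-5, 0, -90],
    [-5, 0, -90],
    [-5, 0, -90],
  ],
  rotation=[
    [0, 0, 0],
    [0, 0, 0],
    [0, 0, 0],
    [0, 0, 0],
    [0, 0, 0],
  ],
  fingers=[0.6, 0.6, 0.6, 0.6, 0.6],
)

```text
clock: 22.53
tool_pos: [538.2, -272.7, 227.0]
tcp_rot: [3.134, 0.184, 0.005]
force: [-0.6, 0.5, 0.7]
gripper_width: 51.3
```

```bash
python3 hd.py w11.png; python3 - <<'E'
from meas import *; from plan import *
p,d,i=snap('top','top1.png'); w=cv2.imread('pics/w11.png')
c=cv2.resize(p[150:260,270:425],None,fx=2.58,fy=2.58,interpolation=cv2.INTER_CUBIC)[:,:,::-1]
c=c[:,:400]; ww=cv2.resize(w,(400,300))
out=np.zeros((300,800,3),np.uint8); out[:min(300,c.shape[0]),:400]=c[:300]; out[:,400:]=ww
cv2.imwrite('pics/final.png',out)
h=hsv(p);m=(h[...,0]>5)&(h[...,0]<22)&(h[...,1]>150); m[:160]=0;m[:,:280]=0;m[:,420:]=0;m[250:]=0
for s,c,mm in comps(m,20)[:2]: print('top handle',s,rect(i,mm,138)[0])
E
```

```text
handle 1401 [273.  200.6] (np.int64(264), np.int64(282), np.int64(160), np.int64(242)) [ 543.7 -269. ] [61.  12.5] 6.883556365966797 depth z [ 545.5 -268.7  139.2]
tcp axis @138 (np.float64(276.16308032066274), np.float64(211.79082190860103)) @108 (np.float64(276.2550189557976), np.float64(199.64935866006292))
```

View pics/final.png

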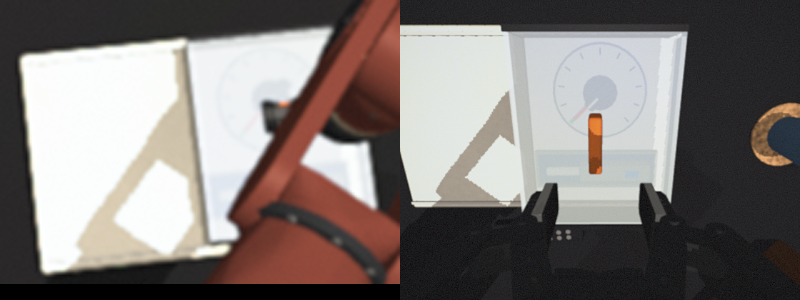

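The cover now spans the dial and tray, with the handle at (544,−269). To confirm this is the real stop, I'll measure the rail's inner edge in the earlier open view, w9.

```bash
python3 - <<'E'
from meas import *; from plan import *
from math import *
i=dict(bot.camera_info('wrist')); q,T,j=cur(); P=np.array(i['pose'])
Tn=np.eye(4);Tn[:3,:3]=T;Tn[:3,3]=q
C=np.linalg.inv(Tn)@P
y=radians(6.8);o=np.array([531.4,-195.8])
def loc(w): v=w[:2]-o; return round(v[0]*cos(y)+v[1]*sin(y),1),round(-v[0]*sin(y)+v[1]*cos(y),1)
a=radians(6.76);M=np.eye(4);M[:3,:3]=np.column_stack([[-sin(a),cos(a),0],[cos(a),sin(a),0],[0,0,-1]]);M[:3,3]=[481.6,-289.3,185.2]
k=dict(i);k['pose']=M@C
g=cv2.cvtColor(cv2.imread('pics/w9.png'),cv2.COLOR_BGR2GRAY)
for u in(310,330):
    print(u,[(v,int(g[v,u])) for v in range(264,304,2)])
for v in(276,280,284,288,292,296,298): print(v,'deck45',loc(onz(k,320,v,45)),'top65',loc(onz(k,320,v,65)))
print('knob check',loc(onz(k,405,182,53)), 'tray -y end',loc(onz(k,278,265,45)))
E
```

```text
310 [(264, 234), (266, 234), (268, 233), (270, 233), (272, 232), (274, 232), (276, 169), (278, 135), (280, 53), (282, 63), (284, 56), (286, 58), (288, 58), (290, 105), (292, 135), (294, 130), (296, 69), (298, 36), (300, 41), (302, 33)]
330 [(264, 232), (266, 233), (268, 232), (270, 232), (272, 230), (274, 234), (276, 195), (278, 142), (280, 57), (282, 60), (284, 57), (286, 59), (288, 51), (290, 106), (292, 134), (294, 130), (296, 67), (298, 39), (300, 43), (302, 34)]
276 deck45 (np.float64(-21.5), np.float64(-169.1)) top65 (np.float64(-24.2), np.float64(-157.7))
280 deck45 (np.float64(-21.3), np.float64(-173.3)) top65 (np.float64(-24.1), np.float64(-161.6))
284 deck45 (np.float64(-21.2), np.float64(-177.5)) top65 (np.float64(-23.9), np.float64(-165.6))
288 deck45 (np.float64(-21.0), np.float64(-181.8)) top65 (np.float64(-23.8), np.float64(-169.5))
292 deck45 (np.float64(-20.9), np.float64(-186.1)) top65 (np.float64(-23.6), np.float64(-173.5))
296 deck45 (np.float64(-20.7), np.float64(-190.4)) top65 (np.float64(-23.5), np.float64(-177.6))
298 deck45 (np.float64(-20.6), np.float64(-192.6)) top65 (np.float64(-23.4), np.float64(-179.6))
knob check (np.float64(44.5), np.float64(-77.2)) tray -y end (np.float64(-60.5), np.float64(-157.6))
```

play_rows(
  xyz=[
    [0, 20, 0],
    [0, 50, 0],
    [0, 80, 0],
    [0, 110, 0],
    [0, 110, 0],
  ],
  rotation=[
    [0, 0, 0],
    [0, 0, 0],
    [0, 0, 0],
    [0, 0, 0],
    [0, 0, 0],
  ],
  fingers=[0.6, 0.6, 0.6, 0.6, 0.6],
)

```text
clock: 23.05
tool_pos: [548.8, -385.3, 221.9]
tcp_rot: [3.136, 0.179, -0.005]
force: [0.0, -0.2, 0.2]
gripper_width: 51.2
```

play_rows(
  xyz=[
    [0, 0, 0],
    [0, 0, 0],
    [0, 0, 0],
    [0, 0, 0],
  ],
  rotation=[
    [0, 0, 0],
    [0, 0, 0],
    [0, 0, 0],
    [0, 0, 0],
  ],
  fingers=[0.6, 0.6, 0.6, 0.6],
)

```text
clock: 23.38
tool_pos: [550.1, -379.3, 224.5]
tcp_rot: [-3.135, -0.187, 0.002]
force: [0.1, 1.3, -0.5]
gripper_width: 51.2
```

```bash
python3 - <<'E'
from meas import *; from plan import *
from math import *
p,d,i=snap('wrist','w12.png'); print(cur()[0])
g=cv2.cvtColor(p,cv2.COLOR_RGB2GRAY)
y=radians(6.8);o=np.array([531.4,-195.8])
def loc(w): v=w[:2]-o; return [round(v[0]*cos(y)+v[1]*sin(y),1),round(-v[0]*sin(y)+v[1]*cos(y),1),round(w[2],0)]
for v in(130,170):
  print([ (u,int(g[v,u]),loc(atd(i,u,v,d[v,u]))[1:]) for u in range(190,320,3)])
h=hsv(p);m=(h[...,0]>5)&(h[...,0]<22)&(h[...,1]>150)
for s,c,mm in comps(m,60)[:2]: print('handle',s,c,loc(np.append(rect(i,mm,138)[0],138)))
E
```

```text
[ 550.23808275 -379.46020576  224.92877456]
[(190, 228, [np.float64(-119.2), np.float64(109.0)]), (193, 229, [np.float64(-121.5), np.float64(110.0)]), (196, 229, [np.float64(-123.7), np.float64(110.0)]), (199, 230, [np.float64(-125.9), np.float64(110.0)]), (202, 229, [np.float64(-128.4), np.float64(111.0)]), (205, 229, [np.float64(-130.2), np.float64(109.0)]), (208, 228, [np.float64(-132.6), np.float64(110.0)]), (211, 229, [np.float64(-134.7), np.float64(109.0)]), (214, 227, [np.float64(-136.8), np.float64(109.0)]), (217, 229, [np.float64(-139.4), np.float64(111.0)]), (220, 229, [np.float64(-141.6), np.float64(110.0)]), (223, 229, [np.float64(-143.8), np.float64(110.0)]), (226, 226, [np.float64(-145.9), np.float64(110.0)]), (229, 218, [np.float64(-148.1), np.float64(110.0)]), (232, 233, [np.float64(-150.3), np.float64(109.0)]), (235, 230, [np.float64(-152.6), np.float64(110.0)]), (238, 233, [np.float64(-154.8), np.float64(110.0)]), (241, 232, [np.float64(-157.1), np.float64(111.0)]), (244, 234, [np.float64(-184.7), np.float64(369.0)]), (247, 243, [np.float64(-161.5), np.float64(110.0
[... 2891 characters left out ...]
)]), (286, 24, [np.float64(-192.9), np.float64(2.0)]), (289, 32, [np.float64(-196.2), np.float64(2.0)]), (292, 44, [np.float64(-199.4), np.float64(3.0)]), (295, 37, [np.float64(-202.7), np.float64(2.0)]), (298, 43, [np.float64(-205.9), np.float64(2.0)]), (301, 44, [np.float64(-209.2), np.float64(2.0)]), (304, 40, [np.float64(-212.4), np.float64(2.0)]), (307, 45, [np.float64(-215.7), np.float64(2.0)]), (310, 45, [np.float64(-218.9), np.float64(2.0)]), (313, 39, [np.float64(-222.2), np.float64(2.0)]), (316, 42, [np.float64(-225.5), np.float64(1.0)]), (319, 45, [np.float64(-228.7), np.float64(2.0)])]
handle 2466 [127.62368208 199.38199513] [np.float64(3.8), np.float64(-78.9), np.float64(138.0)]
```

The measurements disagree: the cover's end sits at local y ≈ −164, about 7 mm short of the rail face at −171, and the travel is also 7 mm short of 175. I'll check where the mic lies under the clear cover and whether anything is against the cover's back wall.

```bash
python3 - <<'E'
from meas import *; from plan import *
from math import *
i=dict(bot.camera_info('wrist')); q,T,j=cur(); P=np.array(i['pose']); Tn=np.eye(4);Tn[:3,:3]=T;Tn[:3,3]=q
C=np.linalg.inv(Tn)@P
y=radians(6.8);o=np.array([531.4,-195.8])
def wl(x,yy,z): return [o[0]+x*cos(y)-yy*sin(y),o[1]+x*sin(y)+yy*cos(y),z]
M=Tn.copy();M[:3,3]=[537.6,-271.6,226]
k=dict(i);k['pose']=M@C
im=cv2.imread('pics/w11.png');g=cv2.cvtColor(im,cv2.COLOR_BGR2GRAY).astype(int)
for nm,x,z in(('mic mid',-60,66),('tray beside',-77,46),('tray other',-43,46),('deck',-10,46)):
  print(nm)
  for yy in range(-168,30,4):
    u,v=np.round(proj(k,wl(x,yy,z))).astype(int)
    if 0<=v<420 and 0<=u<560:
        b=im[v-1:v+2,u-1:u+2].reshape(-1,3).mean(0); print((yy,int(b.mean()),int(b[0]-b[2])),end=' ')
  print()
# back wall/edges: depth now along deck
print([np.round(proj(k,wl(0,t,108)),0).tolist() for t in(-165,15)])
# original cover y edges in top0 (open)
t=bot.camera_info('top'); z=np.load('top0.npz'); gp=z['p'].mean(2)
print('top0 profile',end=' ')
for yy in range(176,206,2):
    r=[]
    for zz in(108,45):
        u,v=np.round(proj(t,wl(20,yy,zz))).astype(int); r.append(int(gp[v,u]))
    print(yy,r,end=' ')
E
```

```text
mic mid
(-168, 194, 2) (-164, 211, 0) (-160, 228, -2) (-156, 229, -2) (-152, 211, 0) (-148, 194, 6) (-144, 195, 4) (-140, 197, 1) (-136, 198, 2) (-132, 198, 2) (-128, 196, 21) (-124, 197, 22) (-120, 197, 22) (-116, 196, 22) (-112, 198, 14) (-108, 198, 3) (-104, 199, 3) (-100, 198, 2) (-96, 199, 2) (-92, 198, 2) (-88, 199, 3) (-84, 199, 2) (-80, 187, -13) (-76, 146, -98) (-72, 132, -78) (-68, 116, -44) (-64, 137, -27) (-60, 198, 1) (-56, 198, 0) (-52, 197, 1) (-48, 205, 0) (-44, 206, 1) (-40, 206, 1) (-36, 206, 1) (-32, 206, 0) (-28, 207, 1) (-24, 206, 1) (-20, 207, 0) (-16, 205, 1) (-12, 206, 0) (-8, 206, 1) (-4, 193, 9) (0, 193, 9) (4, 195, 1) (8, 200, -1) (12, 186, -5) (16, 187, -5) (20, 187, -4) (24, 193, -3) (28, 226, 0) 
tray beside
(-168, 219, -1) (-164, 228, -3) (-160, 226, -2) (-156, 208, 0) (-152, 193, 7) (-148, 196, 2) (-144, 197, 0) (-140, 197, 0) (-136, 198, 0) (-132, 198, 2) (-128, 198, 1) (-124, 197, 2) (-120, 198, 1) (-116, 197, 3) (-112, 198, 0) (-108, 197, 1) (-104, 197, 1) (-100, 198, 1) (-96, 197, 1) (-92, 198, 1) (-88, 198, 1) (-84, 197, 1) (-80, 198, 1) (-76, 198
[... 1420 characters left out ...]
5) (-88, 212, 3) (-84, 212, 4) (-80, 137, -103) (-76, 139, -173) (-72, 132, -168) (-68, 102, -136) (-64, 85, -119) (-60, 185, -3) (-56, 197, 6) (-52, 205, 4) (-48, 213, 1) (-44, 213, 1) (-40, 213, 1) (-36, 213, 1) (-32, 212, 1) (-28, 213, 1) (-24, 213, 1) (-20, 213, 0) (-16, 212, -1) (-12, 213, 0) (-8, 212, 0) (-4, 212, 0) (0, 212, 0) (4, 212, 0) (8, 212, 0) (12, 213, 0) (16, 193, -1) (20, 189, -3) (24, 188, -4) (28, 188, -4) 
[[390.0, 195.0], [163.0, 195.0]]
top0 profile 176 [239, 240] 178 [241, 243] 180 [244, 245] 182 [232, 231] 184 [232, 231] 186 [198, 197] 188 [185, 197] 190 [185, 197] 192 [205, 233] 194 [236, 249] 196 [245, 249] 198 [245, 246] 200 [208, 176] 202 [102, 176] 204 [102, 79]
```

The mic is where I put it: tip end at about −6, blue patch at −120. Nothing lies between the tray rim (about 10) and the cover's back wall (about 14), and another 7 mm would run that wall into the rim. That suggests this is the real stop and the cover began a few mm off fully open. I'll regrip the handle and push once more, a bit harder, then release without backing off.

play_rows(
  xyz=[
    [2, -35, 0],
    [4, -70, 0],
    [5, -100, 20],
    [5, -109, 45],
    [5, -109, 65],
  ],
  rotation=[
    [0, 0, 0],
    [0, 0, 0],
    [0, 0, 0],
    [0, 0, 0],
    [0, 0, 0],
  ],
  fingers=[0.6, 0.6, 0.6, 0.6, 0.6],
)

```text
clock: 23.85
tool_pos: [542.3, -268.0, 159.9]
tcp_rot: [-3.135, -0.191, -0.0]
force: [0.6, -0.8, -0.7]
gripper_width: 51.3
```

play_rows(
  xyz=[
    [0, 0, 15],
    [0, 0, 28],
    [0, 0, 36],
    [0, 0, 41],
    [0, 0, 41],
  ],
  rotation=[
    [0, 0, 0],
    [0, 0, 0],
    [0, 0, 0],
    [0, 0, 0],
    [0, 0, 0],
  ],
  fingers=[0.6, 0.6, 0.6, 0.6, 0.6],
)

```text
clock: 24.27
tool_pos: [542.1, -271.7, 118.5]
tcp_rot: [-3.135, -0.185, 0.002]
force: [-0.2, 0.8, 0.5]
gripper_width: 51.3
```

play_rows(
  xyz=[
    [0, 0, 0],
    [0, 0, 0],
    [0, 0, 0],
    [0, 0, 0],
    [0, 0, 0],
  ],
  rotation=[
    [0, 0, 0],
    [0, 0, 0],
    [0, 0, 0],
    [0, 0, 0],
    [0, 0, 0],
  ],
  fingers=[0.4, 0.2, 0, 0, 0],
)

```text
clock: 24.68
tool_pos: [542.9, -269.4, 120.9]
tcp_rot: [-3.131, -0.184, -0.001]
force: [-0.9, 6.8, 5.0]
gripper_width: 12.5
```

play_rows(
  xyz=[
    [0, 2, 0],
    [0, 4, 0],
    [0, 5, 0],
    [0, 5, 0],
  ],
  rotation=[
    [0, 0, 0],
    [0, 0, 0],
    [0, 0, 0],
    [0, 0, 0],
  ],
  fingers=[0, 0, 0, 0],
)

```text
clock: 25.02
tool_pos: [542.8, -269.5, 120.9]
tcp_rot: [-3.121, -0.183, 0.003]
force: [-3.0, 20.1, 12.1]
gripper_width: 12.4
```

```bash
python3 st.py
```

```text
[ 542.8 -269.5  120.9] jaw -83.3 F [-3.  20.1 12.1] M [2.854 0.471 0.03 ] w 12.4 q6 0.866 tq6 -0.007 t 25.0167
```

The cover is in exactly the same place at 20 N, ten times the sliding force, so it is on its hard stop. Release without backing off, rise clear and hand in.

play_rows(
  xyz=[
    [0, 0, 0],
    [0, 0, 0],
    [0, 0, 0],
    [0, 0, 0],
    [0, 0, -20],
  ],
  rotation=[
    [0, 0, 0],
    [0, 0, 0],
    [0, 0, 0],
    [0, 0, 0],
    [0, 0, 0],
  ],
  fingers=[0.4, 0.6, 0.6, 0.6, 0.6],
)

```text
clock: 25.43
tool_pos: [540.1, -275.7, 135.1]
tcp_rot: [-3.131, -0.183, 0.011]
force: [0.0, -0.2, -0.5]
gripper_width: 51.1
```

play_rows(
  xyz=[
    [0, 0, -35],
    [0, 0, -70],
    [0, 0, -90],
    [0, 0, -90],
    [0, 0, -90],
  ],
  rotation=[
    [0, 0, 0],
    [0, 0, 0],
    [0, 0, 0],
    [0, 0, 0],
    [0, 0, 0],
  ],
  fingers=[0.6, 0.6, 0.6, 0.6, 0.6],
)

```text
clock: 25.85
tool_pos: [544.1, -278.3, 231.8]
tcp_rot: [3.133, 0.184, 0.006]
force: [0.2, 0.5, -0.2]
gripper_width: 51.2
```

play_rows(
  xyz=[
    [0, 0, 0],
    [0, 0, 0],
    [0, 0, 0],
  ],
  rotation=[
    [0, 0, 0],
    [0, 0, 0],
    [0, 0, 0],
  ],
  fingers=[0.6, 0.6, 0.6],
)

```text
clock: 26.1
tool_pos: [541.9, -276.3, 226.9]
tcp_rot: [-3.134, -0.184, 0.005]
force: [0.2, 0.8, 0.2]
gripper_width: 51.1
```

```bash
python3 st.py; python3 hd.py w13.png; python3 -c "
from plant import bot
print(bot.finish_job())"
```

```text
[ 541.9 -276.3  226.9] jaw -83.27 F [0.2 0.8 0.2] M [-0.017 -0.013  0.03 ] w 51.1 q6 0.866 tq6 0.0 t 26.1
handle 1437 [268.8 204. ] (np.int64(260), np.int64(277), np.int64(163), np.int64(246)) [ 543.8 -269.1] [62.2 12.2] 6.659294605255127 depth z [ 546.4 -269.2  141.1]
tcp axis @138 (np.float64(278.25794575138883), np.float64(209.5195550508424)) @108 (np.float64(278.32416026727077), np.float64(197.37782619917368))
the job is handed in; nothing more can be done
None
```

All four steps were done in the order asked and the job was handed in at about 26 s. One check did not agree: the cover's travel measured about 7 mm short of the full 175 mm.

- **Volume knob:** turned to its stop, where the resisting moment rose to 2.5 N m. Its white line points at the red mark.
- **Peak knob:** turned to its zero stop, where the moment rose to 1.9 N m. The pointer reads 139.9° and the green mark 140.3°.
- **Microphone:** set down on light contact, flat in the tray and blue patch up. Its body height is even at about 70 mm, and it was still in place when seen through the cover.
- **Cover:** slid by its handle over dial and microphone until it met a hard stop. It did not move under 18 N, nor under 20 N on a second push; sliding takes about 2 N.

**Cover check that disagreed:** I measured about 168 mm of travel and a gap of about 7 mm between the cover's end and the rail. I found nothing in its way: the microphone was clear, and only the tray rim lay close to the cover's back wall. I took it as shut, assuming it started a few mm short of fully open, but did not test that by pulling it back.

I sent the arm along paths clear of the remotes, streaming box, glasses and tumbler. I did not re-measure where they stand at the end.

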